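# Seat a drive module in a microscope control unit

## Robot

A 6-joint arm with a two-finger parallel gripper is mounted at the origin on the work surface. World frame = base frame: x ahead of the robot, y to its left, z up, the work surface at z = 0. Lengths are in m, angles in degrees, forces in N, time in s.
With the tool pointing down it reaches from about 0.3 to 0.75 m from the base axis. Payload 8.5 kg.
Tool frame: the origin (TCP) lies on the centre line of the jaws, within the pads' length; the fingertips stand 19 mm ahead of it and the grasp point (between the pads) is the TCP (env.tcp_to_tips is the z of the fingertips in the tool frame, in m); z points along the fingers, y is the line along which they close (so a half turn about z gives the same grasp; the last joint's range is limited). The gripper opens to 85 mm and grips with 20 to 120 N. Pads are 22 mm wide; open, the fingers measure 114 mm over their backs; the gripper's body (76 mm by 85 mm) begins 54 mm behind the grasp point. The pads swing forward as they close: fully open they stand 13 mm farther back than shut.
Start: joints at [58.253, 21.807, 74.336, -0, 83.858, -12.336], TCP at [0.183, 0.519, 0.23] pointing down, gripper open.
Joint ranges: [-178.18, 178.18], [-50.72, 133.34], [12.68, 142.11], [-81.47, 261.47], [9.98, 163.14], [-165.26, 165.26]. Speed limits (degrees/s): [136.94, 136.94, 180, 180, 180, 180].

## Interface

Orientations are given as a 3x3 rotation matrix whose columns are the frame's x, y, z axes.
In Python, from rig import env gives the robot as it stands.
- The arm moves only by the tool servo_tool, never from a script. Its argument "steps" is a list of rows, each an object of numbers: "tx", "ty", "tz": the shift along the world's x, y, z in cm; "yaw": the turn about the world's z in degrees; "claw": the finger opening in cm, from 0 to 8.54. In form: [{"tx": .., "ty": .., "tz": .., "yaw": .., "claw": ..}, ...]. A call has 1 to 20 rows; each row shifts and turns the commanded pose from where the row before left it; what a row does not reach is not made up. A row lasts 1/10 s, in which the tool goes at most 50 mm and 8.59 degrees, less where a joint would pass 70% of its speed; a pose out of reach is approached as far as the arm can. A call with a gripper value outside its range is refused whole. The fingers move at their own pace and stop on an object; "newtons" is the grip in N (left out, the last holds). Time passes only in rows, so rows that do not move let the fingers close. It gives the time, the measured TCP pose, the force, the opening and the grip force at its end, in the units of the state.
- env.observe(): the state, without advancing time (a new reading comes with each control period).
- env.get_image(name): name is "side" or "top"; returns (picture, depth): 400x640x3 uint8, red, green, blue; 400x640 float32, m along the optical axis (not along the pixel's ray), 0 where there is no reading.
- env.camera_model(name): a dict with "fovy" (degrees; the focal length in pixels is half the picture's height over the tangent of half this angle, whatever the lens; pixels are square), "cx", "cy" (the principal point, pixels), "T" (4x4, takes a point from camera to world coordinates). Camera axes: x right, y down, z forward; pixel columns grow to the right and rows downward; lengths in m; the calibration is good to about 2 mm. A picture is of the moment at which its call begins. camera_model takes no time and is no camera call.
- env.close_job(): hands the job in; it is judged then, once.
The state is a dict: "time_s": time; "q": joint angles; "qvel": joint speeds; "joint_efforts": joint torques, N m; "position": TCP position; "tool_rot": TCP orientation; "ft_force": force on the tool from outside, world axes, zero at the start; "wrist_torque": the same for the moment, N m; "grip_width": finger opening in m; "gripper_force": force on a finger pad.
Only numpy, scipy, OpenCV 4.12 (cv2) and the standard library are available. Lean on these libraries where they do the work, as an engineer would, in place of code of your own. Each camera call takes 0.05 s, during which the arm holds its last target. There are 200 camera calls.

## Task

Fit the drive module from the blue mat into the empty bay of the control unit: set it down on the folded-down front, plug end towards the bay and both red levers still swung out, let go of it, and then slide it in until it meets the connector at the back. Then swing both levers fully in, so that their claws draw the module home. Leave the blank panel, the slide box and the canister where they are.

Things in the scene. Friction and masses are not known exactly. Their poses are not given: they have to be found in the camera images.
- module_center (a point): centre of the drive module, an aluminium case 150 long (x) x 62 wide (y) x 44 mm high, about 0.5 kg, flat on the mat; half-way up, mid-length. x points to the plug end (goes into the bay first), z up. At its -x end: a grey faceplate 112 wide, 48 high, 4 mm thick (outer face 79 mm from here), a steel handle and two red levers. Take it across its 62 mm sides.
- module_handle (a point): middle of the cross bar of the handle for sliding the module in and out: round steel, 10 mm thick, 40 mm long along the module's y, on two posts 50 mm apart. 117 mm from the module's centre towards -x (38 mm in front of the faceplate, 33 mm clear behind the bar), 30 mm above the module's underside. Axes as the module's.
- lever_left (a joint): red lever on the module's +y side, rad: 0 = fully in; 1.05 = fully swung outward. Its arm points away from the faceplate, turned outward by (joint - 0.3) from the module's -x, so fully in it leans 0.3 inward. Starts at 0.9 or more. Stiff, stays where left: 1 N at the tip swings it, about 12 N while it draws the module home; the other lever may be pushed part of the way along.
- lever_right (a joint): the same for the lever on the module's -y side: 0 = fully in, 1.05 = fully swung outward.
- lever_left_pivot (a point): vertical pivot of the left lever: 71 mm towards -x and 50 mm towards +y from the module's centre, 24 mm above its underside. The lever's arm is 9 mm thick, 22 mm high (13 to 35 mm above the module's underside). Two claw jaws beside the pivot grip the edge of the control unit's front panel, in front and behind.
- lever_right_pivot (a point): the same for the right lever, 50 mm towards -y.
- lever_left_tip (a point): free end of the left lever's arm, 72 mm from its pivot, half-way up the arm.
- lever_right_tip (a point): free end of the right lever's arm, likewise.
- bay_mouth (a point): middle of the lower edge of the bay's mouth, in the front panel's face, at the height of the bay floor (8 mm above the bench). x points into the bay, z up. The opening is 122 wide and 49 mm high and narrows through lead-ins (5 to 27 mm inside) to guides 65 mm apart. A folded-down front 150 mm wide, level with the bay floor, reaches 100 mm out (-x).
- chassis: the control unit, fixed: a white case 214 wide, 66 high, 200 mm deep; origin on the bench under the middle of the bay mouth, x into the bay. The module meets the connector at the back when its centre is 66 to 67 mm inside the mouth. Fully home is 73 mm: the connector gives these 6 to 7 mm against about 16 N, without springing back, and the levers' claws do this.
- blank_panel: bystander: aluminium blank panel, 50 x 110 x 4 mm, lying on the bench; origin at the middle of its underside.
- slide_box: bystander: wooden slide box, 90 x 170 x 34 mm, lying on the mat beyond the module; origin at the middle of its underside.
- canister: bystander: black lens canister, 43 mm across, 58 mm high, standing on the bench; origin at the middle of its underside.
Things that resemble listed ones, but are neither listed nor needed, are in the scene too. Of the things like the part that bears module_center, leave any that is orange; of the rest the smaller one is meant.

How it is judged (in metres and radians):
On the way, in this order (a step that is already met when the one before it is completed fails the run):
1. the module is set down on the folded-down front, plug end towards the bay, levers swung out, and let go (x of module_center in the frame of bay_mouth between -0.13 and 0.055 m and y of module_center in the frame of bay_mouth between -0.03 and 0.03 m and z of module_center in the frame of bay_mouth between 0.018 and 0.026 m and angle between the x axis of module_center and the x axis of bay_mouth, either way round below 0.35 rad and value of joint each of lever_left, lever_right above 0.6 rad and contact force between the fingers and module below 0.2 N), for 0.1 s.
2. the module is slid into the bay up to the connector with both levers still swung out (x of module_center in the frame of bay_mouth between 0.062 and 0.0705 m and angle between the x axis of module_center and the x axis of bay_mouth, either way round below 0.08 rad and value of joint each of lever_left, lever_right above 0.6 rad), for 0.1 s.
At the end, for the whole second after the job is handed in: The module is in the bay, flat on its floor and within 2.5 mm of fully home (centre 73 mm inside the mouth), both levers closed to within 0.15 rad, at rest and released (x of module_center in the frame of bay_mouth between 0.0705 and 0.0755 m and z of module_center in the frame of bay_mouth between 0.019 and 0.025 m and y of module_center in the frame of bay_mouth between -0.005 and 0.005 m and value of joint each of lever_left, lever_right below 0.15 rad and linear speed of module below 0.01 m/s); the robot touches nothing.
It fails at once if the blank panel is moved more than 20 mm (distance of blank_panel from where it was at the start of the episode above 0.02 m).
It fails at once if the slide box is moved more than 20 mm (distance of slide_box from where it was at the start of the episode above 0.02 m).
It fails at once if the canister is moved more than 20 mm (distance of canister from where it was at the start of the episode above 0.02 m).
It also fails if it takes over 64 s, if anything falls off the work surface, if the arm or the gripper's body presses on something with over 40 N, if the wrist force passes 120 N, or if a joint passes its speed limit or range.

## Working session

There is one attempt and no reset: what is moved stays moved. The work goes in short steps, Python scripts to look and compute and a tool call to move; the robot and the scene stay as the last step left them, time stands still between calls to the robot, and variables do not carry over. Pictures are saved under pics/ and viewed, at most 10 in all, crops included, and the job is handed in when it is done.

Besides the shell and the picture viewer there is one more tool, called after "Request:" by a JSON object that holds its "name" and its "arguments", one argument or row to a line. servo_tool: Moves the arm, as the interface text tells. Its arguments: {"type":"object","properties":{"steps":{"type":"array"},"newtons":{"type":"number"}},"required":["steps"]}

```bash
ls; mkdir -p pics
cat > h.py <<'E'
import numpy as np, cv2
from rig import env
def snap(n,tag):
    im,d=env.get_image(n); cv2.imwrite(f'pics/{tag}.png',im[:,:,::-1]); np.savez(f'pics/{tag}.npz',im=im,d=d); return im,d
def K(n):
    m=env.camera_model(n); f=200/np.tan(np.radians(m['fovy']/2)); return f,m['cx'],m['cy'],np.array(m['T'])
def pts(n,d):
    f,cx,cy,T=K(n); v,u=np.mgrid[:400,:640]
    P=np.stack([(u-cx)/f*d,(v-cy)/f*d,d],-1); return P@T[:3,:3].T+T[:3,3]
def ray(n,u,v,z):
    f,cx,cy,T=K(n); r=T[:3,:3]@np.array([(u-cx)/f,(v-cy)/f,1]); return T[:3,3]+r*(z-T[2,3])/r[2]
E
python3 - <<'E'
from h import *
for n in('side','top'):
    snap(n,n+'0'); print(n,env.camera_model(n))
print(env.observe())
E
```

```text
pics
side {'fovy': 44.64275995541939, 'cx': 310.4302070226403, 'cy': 204.38415416223447, 'T': array([[ 0.93248028, -0.24023725,  0.26975284,  0.10435598],
       [-0.36098268, -0.59263948,  0.72004858, -1.10336341],
       [-0.01311631, -0.7688072 , -0.63934611,  0.92042654],
       [ 0.        ,  0.        ,  0.        ,  1.        ]])}
top {'fovy': 46.589354888657624, 'cx': 314.235477186361, 'cy': 206.2460071123126, 'T': array([[-0.02333671, -0.99613325,  0.08469913,  0.3595938 ],
       [-0.99972068,  0.02356938,  0.00174808, -0.17724027],
       [-0.00373763, -0.08463468, -0.99640504,  1.33302718],
       [ 0.        ,  0.        ,  0.        ,  1.        ]])}
{'time_s': 0.1, 'q': array([ 5.82520592e+01,  2.18362258e+01,  7.43793667e+01,  4.12261345e-04,
        8.38584655e+01, -1.23365222e+01]), 'qvel': array([-0.02303049, -0.04230416, -0.09603456, -0.02721111, -0.02942671,
       -0.1121871 ]), 'joint_efforts': array([ 3.96594551e-03, -4.49222732e+01, -2.31656188e+01, -1.10864421e-04,
        3.62630293e-03,  6.16085146e-06]), 'position': array([0.18265505, 0.51850068, 0.22918814]), 'tool_rot': array([[-9.43156088e-01,  3.32349400e-01, -6.86204641e-04],
       [ 3.32349988e-01,  9.43155494e-01, -1.09538735e-03],
       [ 2.83146348e-04, -1.26118135e-03, -9.99999165e-01]]), 'ft_force': array([-0.95090588, -0.96583207, -0.46524078]), 'wrist_torque': array([ 0.03292364,  0.00844259, -0.0080695 ]), 'gripper_force': 0.0, 'grip_width': 0.085197748684423}
```

View pics/top0.png

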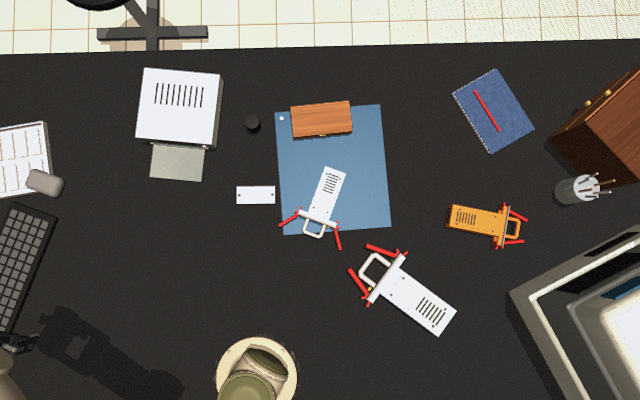

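View pics/side0.png

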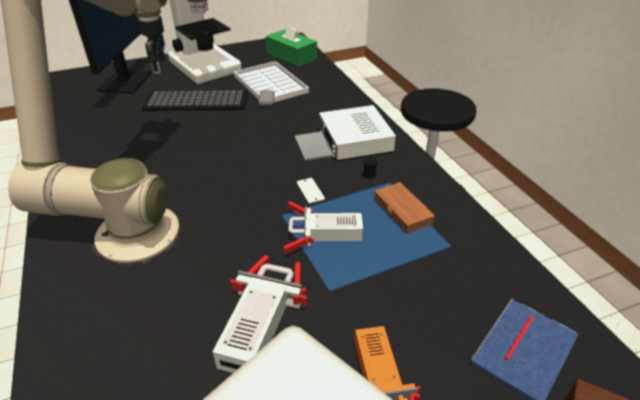

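The three candidates in the top view are a small white module on the mat (322,195), a big white one (410,290) and an orange one (480,222). The task rules out the orange one and wants the smaller of the rest, so I pick (322,195). The control unit is at (180,105) with its front folded down at (177,162). The blank panel is at (255,195), the box at (321,118) and the canister at (252,122).

```bash
cat > m.py <<'E'
from h import *
def measure(tag,box,off=0):
    z=np.load(f'pics/{tag}.npz'); im=z['im'].astype(int); P=pts('top',z['d'])
    u0,u1,v0,v1=box; reg=np.zeros((400,640),bool); reg[v0:v1,u0:u1]=1
    white=(im.min(2)>150)&(np.ptp(im,axis=2)<60)
    return im,P,reg,white
E
python3 - <<'E'
from m import *
im,P,reg,white=measure('top0',(275,375,155,250))
z=P[...,2]
def rect(m,n):
    m=m&(P[...,2]>-.5)
    m=cv2.morphologyEx(m.astype(np.uint8),cv2.MORPH_OPEN,np.ones((3,3)))
    k,l,s,c=cv2.connectedComponentsWithStats(m); i=1+np.argmax(s[1:,4]); p=P[l==i]; 
    r=cv2.minAreaRect((p[:,:2]*1000).astype(np.float32)); print(n,r,'z',np.median(p[:,2]),len(p)); return l==i
print('mat z',np.median(P[150:160,290:300,2]),'bench',np.median(P[230:240,200:220,2]))
# case top only: white, not handle/faceplate (big opening)
m=(reg&white).astype(np.uint8); m=cv2.morphologyEx(m,cv2.MORPH_CLOSE,np.ones((7,7))); m=cv2.morphologyEx(m,cv2.MORPH_OPEN,np.ones((13,13)))
rect(m>0,'module case')
red=(im[...,0]>150)&(im[...,1]<70)&reg
k,l,s,c=cv2.connectedComponentsWithStats(red.astype(np.uint8))
for i in range(1,k):
    if s[i,4]>15:
        p=P[l==i]; print('red',s[i],p[:,2].min(),p[:,2].max(), cv2.minAreaRect((p[:,:2]*1000).astype(np.float32)))
for n,b in(('big',(345,460,240,340)),):
    r=np.zeros_like(reg); r[b[2]:b[3],b[0]:b[1]]=1
    rect(r&white,n)
r=np.zeros_like(reg); r[60:190,125:230]=1
rect(r&(abs(z-.066)<.008),'chassis top')
rect(r&(abs(z-.008)<.006)&(im.sum(2)>250),'fold')
# canister etc
r=np.zeros_like(reg); r[180:210,230:280]=1; rect(r&white,'blank')
r=np.zeros_like(reg); r[90:145,280:360]=1; rect(r&(z>.025),'box')
r=np.zeros_like(reg); r[105:140,235:268]=1; rect(r&(z>.045),'can')
a=cv2.imread('pics/top0.png'); cv2.imwrite('pics/c1.png',np.hstack([cv2.resize(a[150:255,270:380],None,fx=4,fy=4),cv2.resize(a[60:190,125:230],(340,420))]))
E
```

```text
mat z 0.0008663849863888018 bench -0.0012395546578519712
module case ((473.3811950683594, -196.73585510253906), (69.88739013671875, 227.94178771972656), 71.11058044433594) z 0.045742496460327575 1212
red [279 214  19  13  54] 1.153225372996225e-05 0.04313871687730075 ((434.49407958984375, -99.00633239746094), (12.399847030639648, 59.057498931884766), 29.31614112854004)
red [334 228   8  22  48] 0.030704011593568392 0.04203658334026361 ((378.15167236328125, -237.35873413085938), (61.26970291137695, 8.391382217407227), 12.542850494384766)
red [366 244   9   6  26] 0.042831688493536024 0.05184478220771882 ((353.73822021484375, -326.6231994628906), (24.340970993041992, 11.378181457519531), 70.25495147705078)
big ((261.9676513671875, -370.2051086425781), (408.909423828125, 152.3328857421875), 44.1487922668457) z 0.06158184896482388 2405
chassis top ((758.7330322265625, 200.50587463378906), (217.88772583007812, 202.17007446289062), 83.6199951171875) z 0.06466655933527266 5341
fold ((609.8658447265625, 218.29331970214844), (151.106689453125, 100.0864486694336), 83.27490234375) z 0.0069003026260898714 1639
blank ((470.7041015625, -77.01995849609375), (284.13592529296875, 93.94268798828125), 60.345367431640625) z 0.003128227510646009 670
box ((564.8590087890625, -212.76962280273438), (403.52459716796875, 169.85801696777344), 4.591526508331299) z 0.034922353734301304 1885
can ((710.6043090820312, -4.951938629150391), (42.24519348144531, 40.39155960083008), 48.83395004272461) z 0.056738987345271275 188
```

View pics/c1.png

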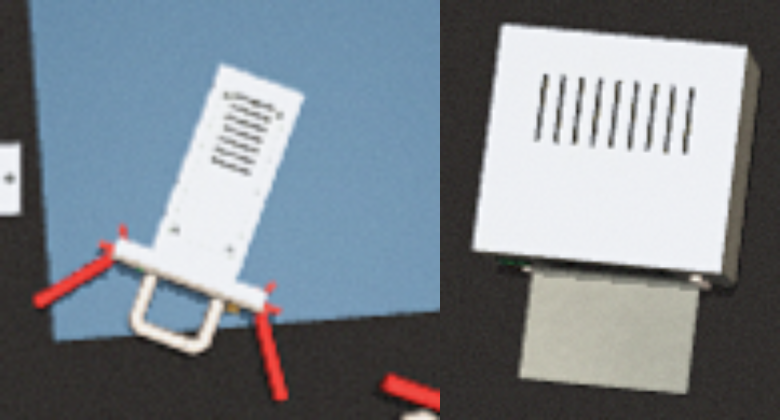

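The crop confirms the choice: a slim white case with its plug end up and to the right, handle and both red levers out at the bottom left. Two independent estimates of the bay mouth agree, at about (0.6595, 0.212) with yaw -6.6°. Next I refine the module pose with rays onto its top plane.

Run:
```python
from m import *
im,P,reg,white=measure('top0',(275,375,155,250))
def proj(uv,z): return np.array([ray('top',u,v,z)[:2]*1000 for u,v in uv])
m=(reg&white).astype(np.uint8); m=cv2.morphologyEx(m,cv2.MORPH_CLOSE,np.ones((7,7))); m=cv2.morphologyEx(m,cv2.MORPH_OPEN,np.ones((13,13)))
v,u=np.where(m); q=proj(np.c_[u,v],.045).astype(np.float32)
a=np.radians(-19)
for _ in range(3):
    X=np.array([np.cos(a),np.sin(a)]);Y=np.array([-X[1],X[0]])
    s=q@X;t=q@Y
    e=s.max(); b=np.arange(e-120,e-20,6)
    lo=[t[(s>=k)&(s<k+6)].min() for k in b]; hi=[t[(s>=k)&(s<k+6)].max() for k in b]
    mid=(np.array(lo)+hi)/2; k=np.polyfit(b+3,mid,1); a+=np.arctan(k[0])
    print(np.degrees(a),'width',np.median(np.array(hi)-lo),'s',s.min(),np.percentile(s,99.8))
w=np.median(mid)
end=np.percentile(s,99.5)
print('center by plug end', (X*(end-75)+Y*w), 'X',X)
red=(im[...,0]>150)&(im[...,1]<70)&reg; red[240:,350:]=0
k,l,st,c=cv2.connectedComponentsWithStats(red.astype(np.uint8))
C=X*(end-75)+Y*w
for i in range(1,k):
    if st[i,4]>15:
        v,u=np.where(l==i); p=proj(np.c_[u,v],.035)-C; s=p@X;t=p@Y; o=np.argsort(s)
        f=np.polyfit(s,t,1) ; print('red s,t ends',s[o[[0,-1]]],t[o[[0,-1]]],'angle',np.degrees(np.arctan(f[0])))
```

```text
-20.842885083524294 width 62.61453484372918 s 459.57660137002523 616.9950959453861
-20.9320675619204 width 62.7003459672326 s 459.6767401580556 618.0297742238091
-20.932518254595593 width 62.702853697767864 s 459.66952234594356 618.0723485076985
center by plug end [ 501.0260021 -207.3660984] X [ 0.93400467 -0.3572608 ]
red s,t ends [-125.82393925  -78.26614562] [93.36809919 59.96989726] angle -38.62363856426941
red s,t ends [-129.99533257  -79.56644976] [-85.79531334 -53.3030684 ] angle 33.023515446383996
```

Module centre is about (0.500, -0.207) with yaw -20.9°, and the levers read about 0.97 and 0.88. The width comes out at 62.7 mm against 62. The tool yaw is already nearly right, needing only -1.5°.

Request:
{"name": "servo_tool", "arguments": {
  "steps": [
    {"tx": 1.76, "ty": -4.03, "yaw": -1.5},
    {"tx": 1.76, "ty": -4.03},
    {"tx": 1.76, "ty": -4.03},
    {"tx": 1.76, "ty": -4.03},
    {"tx": 1.76, "ty": -4.03},
    {"tx": 1.76, "ty": -4.03},
    {"tx": 1.76, "ty": -4.03},
    {"tx": 1.76, "ty": -4.03},
    {"tx": 1.76, "ty": -4.03},
    {"tx": 1.76, "ty": -4.03},
    {"tx": 1.76, "ty": -4.03},
    {"tx": 1.76, "ty": -4.03},
    {"tx": 1.76, "ty": -4.03},
    {"tx": 1.76, "ty": -4.03},
    {"tx": 1.76, "ty": -4.03},
    {"tx": 1.76, "ty": -4.03},
    {"tx": 1.76, "ty": -4.03},
    {"tx": 1.76, "ty": -4.03},
    {},
    {}
  ]
}}

```text
invalid input at $.steps[0]: expected keys tx, ty, tz, yaw, claw
```

Request:
{"name": "servo_tool", "arguments": {
  "steps": [
    {"tx": 1.76, "ty": -4.03, "tz": 0, "yaw": -1.5, "claw": 8.5},
    {"tx": 1.76, "ty": -4.03, "tz": 0, "yaw": 0, "claw": 8.5},
    {"tx": 1.76, "ty": -4.03, "tz": 0, "yaw": 0, "claw": 8.5},
    {"tx": 1.76, "ty": -4.03, "tz": 0, "yaw": 0, "claw": 8.5},
    {"tx": 1.76, "ty": -4.03, "tz": 0, "yaw": 0, "claw": 8.5},
    {"tx": 1.76, "ty": -4.03, "tz": 0, "yaw": 0, "claw": 8.5},
    {"tx": 1.76, "ty": -4.03, "tz": 0, "yaw": 0, "claw": 8.5},
    {"tx": 1.76, "ty": -4.03, "tz": 0, "yaw": 0, "claw": 8.5},
    {"tx": 1.76, "ty": -4.03, "tz": 0, "yaw": 0, "claw": 8.5},
    {"tx": 1.76, "ty": -4.03, "tz": 0, "yaw": 0, "claw": 8.5},
    {"tx": 1.76, "ty": -4.03, "tz": 0, "yaw": 0, "claw": 8.5},
    {"tx": 1.76, "ty": -4.03, "tz": 0, "yaw": 0, "claw": 8.5},
    {"tx": 1.76, "ty": -4.03, "tz": 0, "yaw": 0, "claw": 8.5},
    {"tx": 1.76, "ty": -4.03, "tz": 0, "yaw": 0, "claw": 8.5},
    {"tx": 1.76, "ty": -4.03, "tz": 0, "yaw": 0, "claw": 8.5},
    {"tx": 1.76, "ty": -4.03, "tz": 0, "yaw": 0, "claw": 8.5},
    {"tx": 1.76, "ty": -4.03, "tz": 0, "yaw": 0, "claw": 8.5},
    {"tx": 1.76, "ty": -4.03, "tz": 0, "yaw": 0, "claw": 8.5},
    {"tx": 0, "ty": 0, "tz": 0, "yaw": 0, "claw": 8.5},
    {"tx": 0, "ty": 0, "tz": 0, "yaw": 0, "claw": 8.5}
  ]
}}

```text
time_s: 2.1
position: [0.4994, -0.207, 0.2289]
tool_rot: [[-0.934, 0.358, -0.001], [0.358, 0.934, 0.001], [0.002, 0.001, -1.0]]
ft_force: [-0.7, 0.0, 0.5]
grip_width: 0.0847
gripper_force: 0.0
```

Right over the module, and the orientation matches. I descend and grip.

Request:
{"name": "servo_tool", "arguments": {
  "newtons": 60,
  "steps": [
    {"tx": 0, "ty": 0, "tz": -4, "yaw": 0, "claw": 8.5},
    {"tx": 0, "ty": 0, "tz": -4, "yaw": 0, "claw": 8.5},
    {"tx": 0, "ty": 0, "tz": -4, "yaw": 0, "claw": 8.5},
    {"tx": 0, "ty": 0, "tz": -3, "yaw": 0, "claw": 8.5},
    {"tx": 0, "ty": 0, "tz": -2, "yaw": 0, "claw": 8.5},
    {"tx": 0, "ty": 0, "tz": -2, "yaw": 0, "claw": 8.5},
    {"tx": 0, "ty": 0, "tz": -1.2, "yaw": 0, "claw": 8.5},
    {"tx": 0, "ty": 0, "tz": 0, "yaw": 0, "claw": 8.5},
    {"tx": 0, "ty": 0, "tz": 0, "yaw": 0, "claw": 5.5},
    {"tx": 0, "ty": 0, "tz": 0, "yaw": 0, "claw": 5.5},
    {"tx": 0, "ty": 0, "tz": 0, "yaw": 0, "claw": 5.5},
    {"tx": 0, "ty": 0, "tz": 0, "yaw": 0, "claw": 5.5},
    {"tx": 0, "ty": 0, "tz": 0, "yaw": 0, "claw": 5.5},
    {"tx": 0, "ty": 0, "tz": 0, "yaw": 0, "claw": 5.5}
  ]
}}

```text
time_s: 3.5
position: [0.5001, -0.2067, 0.0292]
tool_rot: [[-0.934, 0.357, 0.002], [0.357, 0.934, -0.001], [-0.002, -0.0, -1.0]]
ft_force: [0.1, 2.1, 6.2]
grip_width: 0.0601
gripper_force: 65.6
```

Request:
{"name": "servo_tool", "arguments": {
  "steps": [
    {"tx": 0, "ty": 0, "tz": 1, "yaw": 0, "claw": 5.5},
    {"tx": 0, "ty": 0, "tz": 3, "yaw": 0, "claw": 5.5},
    {"tx": 0, "ty": 0, "tz": 4, "yaw": 0, "claw": 5.5},
    {"tx": 0, "ty": 0, "tz": 4, "yaw": 0, "claw": 5.5},
    {"tx": 0.4, "ty": 1.9, "tz": 0, "yaw": 0.3, "claw": 5.5},
    {"tx": 0.7, "ty": 4, "tz": 0, "yaw": 1.5, "claw": 5.5},
    {"tx": 0.7, "ty": 4, "tz": 0, "yaw": 1.5, "claw": 5.5},
    {"tx": 0.7, "ty": 4, "tz": 0, "yaw": 1.5, "claw": 5.5},
    {"tx": 0.7, "ty": 4, "tz": 0, "yaw": 1.5, "claw": 5.5},
    {"tx": 0.7, "ty": 4, "tz": 0, "yaw": 1.5, "claw": 5.5},
    {"tx": 0.7, "ty": 4, "tz": 0, "yaw": 1.5, "claw": 5.5},
    {"tx": 0.7, "ty": 4, "tz": 0, "yaw": 1.5, "claw": 5.5},
    {"tx": 0.7, "ty": 4, "tz": 0, "yaw": 1.5, "claw": 5.5},
    {"tx": 0.7, "ty": 4, "tz": 0, "yaw": 1.5, "claw": 5.5},
    {"tx": 0.6, "ty": 3, "tz": 0, "yaw": 0.5, "claw": 5.5},
    {"tx": 0.4, "ty": 2, "tz": 0, "yaw": 0, "claw": 5.5},
    {"tx": 0, "ty": 0, "tz": 0, "yaw": 0, "claw": 5.5},
    {"tx": 0, "ty": 0, "tz": 0, "yaw": 0, "claw": 5.5}
  ]
}}

```text
time_s: 5.3
position: [0.5762, 0.2223, 0.1478]
tool_rot: [[-0.993, 0.114, -0.001], [0.114, 0.993, -0.001], [0.001, -0.001, -1.0]]
ft_force: [0.6, 0.0, -5.1]
grip_width: 0.0602
gripper_force: 67.6
```

Run:
```python
from h import *
a,_=snap('top','top1'); b,_=snap('side','side1')
o=np.hstack([cv2.resize(a[60:260,90:290],(400,400)),cv2.resize(b[80:240,220:420],(400,320))[:400] if 0 else cv2.resize(b[60:260,220:420],(400,400))]); cv2.imwrite('pics/c2.png',o[:,:,::-1])
```

```text
(no output)
```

View pics/c2.png

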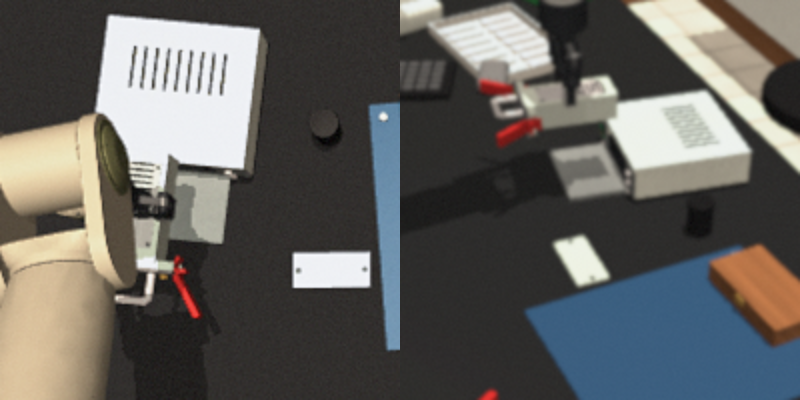

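The module is held level over the fold with its plug end towards the bay and both levers out. Lowering it now.

Request:
{"name": "servo_tool", "arguments": {
  "steps": [
    {"tx": 0, "ty": 0, "tz": -3, "yaw": 0, "claw": 5.5},
    {"tx": 0, "ty": 0, "tz": -3, "yaw": 0, "claw": 5.5},
    {"tx": 0, "ty": 0, "tz": -2.5, "yaw": 0, "claw": 5.5},
    {"tx": 0, "ty": 0, "tz": -1.4, "yaw": 0, "claw": 5.5},
    {"tx": 0, "ty": 0, "tz": -0.6, "yaw": 0, "claw": 5.5},
    {"tx": 0, "ty": 0, "tz": -0.3, "yaw": 0, "claw": 5.5},
    {"tx": 0, "ty": 0, "tz": -0.2, "yaw": 0, "claw": 5.5},
    {"tx": 0, "ty": 0, "tz": 0, "yaw": 0, "claw": 5.5},
    {"tx": 0, "ty": 0, "tz": 0, "yaw": 0, "claw": 5.5}
  ]
}}

```text
time_s: 6.3
position: [0.5769, 0.2223, 0.0384]
tool_rot: [[-0.993, 0.115, 0.001], [0.115, 0.993, 0.0], [-0.001, 0.0, -1.0]]
ft_force: [0.3, -0.5, -4.0]
grip_width: 0.0601
gripper_force: 67.5
```

Request:
{"name": "servo_tool", "arguments": {
  "steps": [
    {"tx": 0, "ty": 0, "tz": -0.1, "yaw": 0, "claw": 5.5},
    {"tx": 0, "ty": 0, "tz": -0.05, "yaw": 0, "claw": 5.5},
    {"tx": 0, "ty": 0, "tz": 0, "yaw": 0, "claw": 5.5}
  ]
}}

```text
time_s: 6.6
position: [0.5766, 0.2223, 0.0362]
tool_rot: [[-0.993, 0.115, -0.0], [0.115, 0.993, -0.0], [0.0, -0.0, -1.0]]
ft_force: [0.1, -0.2, -4.1]
grip_width: 0.0601
gripper_force: 67.5
```

Request:
{"name": "servo_tool", "arguments": {
  "steps": [
    {"tx": 0, "ty": 0, "tz": -0.1, "yaw": 0, "claw": 5.5},
    {"tx": 0, "ty": 0, "tz": 0, "yaw": 0, "claw": 5.5},
    {"tx": 0, "ty": 0, "tz": 0, "yaw": 0, "claw": 5.5}
  ]
}}

```text
time_s: 6.9
position: [0.5767, 0.2224, 0.0353]
tool_rot: [[-0.993, 0.115, 0.0], [0.115, 0.993, 0.0], [-0.0, 0.0, -1.0]]
ft_force: [-0.8, -0.5, -3.1]
grip_width: 0.0607
gripper_force: 67.7
```

Request:
{"name": "servo_tool", "arguments": {
  "steps": [
    {"tx": 0, "ty": 0, "tz": -0.1, "yaw": 0, "claw": 5.5},
    {"tx": 0, "ty": 0, "tz": 0, "yaw": 0, "claw": 5.5},
    {"tx": 0, "ty": 0, "tz": 0, "yaw": 0, "claw": 5.5}
  ]
}}

```text
time_s: 7.2
position: [0.5768, 0.2223, 0.0353]
tool_rot: [[-0.993, 0.115, 0.001], [0.115, 0.993, 0.0], [-0.001, 0.0, -1.0]]
ft_force: [-2.6, -0.2, 5.2]
grip_width: 0.0604
gripper_force: 68.7
```

Request:
{"name": "servo_tool", "arguments": {
  "newtons": 40,
  "steps": [
    {"tx": 0, "ty": 0, "tz": 0, "yaw": 0, "claw": 8.5},
    {"tx": 0, "ty": 0, "tz": 0, "yaw": 0, "claw": 8.5},
    {"tx": 0, "ty": 0, "tz": 0, "yaw": 0, "claw": 8.5},
    {"tx": 0, "ty": 0, "tz": 0, "yaw": 0, "claw": 8.5},
    {"tx": 0, "ty": 0, "tz": 2, "yaw": 0, "claw": 8.5},
    {"tx": 0, "ty": 0, "tz": 3, "yaw": 0, "claw": 8.5},
    {"tx": 0, "ty": 0, "tz": 3, "yaw": 0, "claw": 8.5},
    {"tx": -1, "ty": 2, "tz": 3, "yaw": -8, "claw": 8.5},
    {"tx": -2, "ty": 4, "tz": 1, "yaw": -8, "claw": 8.5},
    {"tx": -2, "ty": 4, "tz": 0, "yaw": -8, "claw": 8.5},
    {"tx": -2, "ty": 4, "tz": 0, "yaw": -8, "claw": 8.5},
    {"tx": -2, "ty": 4, "tz": 0, "yaw": -8, "claw": 8.5},
    {"tx": -2, "ty": 2, "tz": 0, "yaw": -8, "claw": 8.5},
    {"tx": 0, "ty": 0, "tz": 0, "yaw": -8, "claw": 8.5},
    {"tx": 0, "ty": 0, "tz": 0, "yaw": -8, "claw": 8.5},
    {"tx": 0, "ty": 0, "tz": 0, "yaw": -8, "claw": 8.5},
    {"tx": 0, "ty": 0, "tz": 0, "yaw": -8, "claw": 8.5},
    {"tx": 0, "ty": 0, "tz": 0, "yaw": -8, "claw": 8.5},
    {"tx": 0, "ty": 0, "tz": 0, "yaw": -2, "claw": 8.5}
  ]
}}

```text
time_s: 9.1
position: [0.4665, 0.4223, 0.1541]
tool_rot: [[0.119, 0.993, -0.0], [0.993, -0.119, -0.0], [-0.0, -0.0, -1.0]]
ft_force: [0.2, 0.0, 0.7]
grip_width: 0.0848
gripper_force: 0.0
```

Run:
```python
from h import *
a,_=snap('top','top2'); b,_=snap('side','side2')
o=np.hstack([cv2.resize(a[60:260,90:290],(400,400)),cv2.resize(b[80:230,240:390],(400,400))]); cv2.imwrite('pics/c3.png',o[:,:,::-1])
```

```text
(no output)
```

View pics/c3.png

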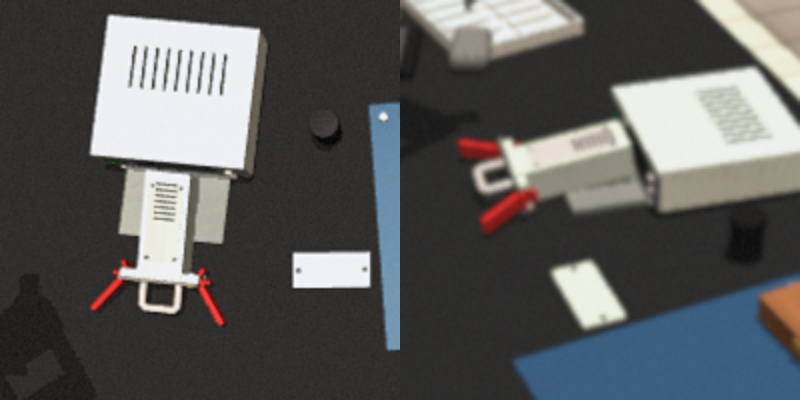

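The module lies on the fold with its plug end just before the mouth and the levers out, at (125,285) and (210,300) in the crop. It has been let go. I measure its pose and the handle bar.

Run:
```python
from m import *
im,P,reg,white=measure('top2',(140,210,144,220))
def proj(uv,z): return np.array([ray('top',u,v,z)[:2]*1000 for u,v in uv])
mask=(reg&white).astype(np.uint8)
M=np.array([659.5,212.2]);A=np.radians(-6.6);X=np.array([np.cos(A),np.sin(A)]);Y=np.array([-X[1],X[0]])
z=P[...,2]
def loc(m,zz): v,u=np.where(m); p=proj(np.c_[u,v],zz)-M; return p@X,p@Y
case=(reg&white&(abs(z-.052)<.008))
s,t=loc(case,.053)
bs=np.arange(-140,-15,6); mid=[];wd=[];bb=[]
for b in bs:
    k=(s>=b)&(s<b+6)
    if k.sum()>5: mid.append((t[k].min()+t[k].max())/2);wd.append(np.ptp(t[k]));bb.append(b+3)
print(np.round(bb),np.round(mid,1),np.round(wd,1))
bb=np.array(bb);g=np.array(wd)<68
f=np.polyfit(bb[g],np.array(mid)[g],1);print('yaw rel',np.degrees(np.arctan(f[0])),'y at -83',np.polyval(f,-83))
print('s range',np.percentile(s,[.2,99.8]))
# handle: white-ish pixels below faceplate
r=np.zeros_like(reg); r[200:222,150:190]=1
h=r&(im.min(2)>120)
s,t=loc(h,.043); k=s<-180
print('handle s',s.min(),'t',t[s<s.min()+12].min(),t[s<s.min()+12].max())
```

```text
[-137 -131 -125 -119 -113 -107 -101  -95  -89  -83  -77  -71  -65  -59
  -53  -47  -41  -35  -29  -23  -17] [-3.4 -4.1 -3.3 -2.8 -2.1 -1.5 -2.4 -2.9 -1.9 -1.3 -0.6 -1.2 -2.1 -1.4
 -0.7 -0.1 -0.3 -2.6 -0.4  1.5  0.8] [61.2 59.2 58.9 59.2 59.2 59.2 61.7 59.3 59.3 59.3 59.4 61.8 59.4 59.4
 59.5 59.5 62.  56.1 59.2 40.1 58.9]
yaw rel 1.814215635508755 y at -83 -1.746384550381715
s range [-165.50800547   -4.27521105]
handle s -207.59701670784537 t -33.23887641983995 23.328164180830296
```

Request:
{"name": "servo_tool", "arguments": {
  "steps": [
    {"tx": 0, "ty": -3, "tz": 0, "yaw": 1.8, "claw": 3.5},
    {"tx": 0, "ty": -4, "tz": 0, "yaw": 0, "claw": 3.5},
    {"tx": 0, "ty": -4, "tz": 0, "yaw": 0, "claw": 3.5},
    {"tx": -0.3, "ty": -4, "tz": 0, "yaw": 0, "claw": 3.5},
    {"tx": -0.3, "ty": -3, "tz": 0, "yaw": 0, "claw": 3.5},
    {"tx": 0, "ty": -1, "tz": -1, "yaw": 0, "claw": 3.5},
    {"tx": 0, "ty": 0, "tz": -3, "yaw": 0, "claw": 3.5},
    {"tx": 0, "ty": 0, "tz": -3, "yaw": 0, "claw": 3.5},
    {"tx": 0, "ty": 0, "tz": -2.5, "yaw": 0, "claw": 3.5},
    {"tx": 0, "ty": 0, "tz": -1.2, "yaw": 0, "claw": 3.5},
    {"tx": 0, "ty": 0, "tz": -0.7, "yaw": 0, "claw": 3.5},
    {"tx": 0, "ty": 0, "tz": 0, "yaw": 0, "claw": 3.5},
    {"tx": 0, "ty": 0, "tz": 0, "yaw": 0, "claw": 3.5}
  ]
}}

```text
time_s: 10.5
position: [0.461, 0.2324, 0.0408]
tool_rot: [[0.083, 0.997, 0.001], [0.997, -0.083, 0.0], [0.0, 0.001, -1.0]]
ft_force: [-0.8, -1.0, 0.7]
grip_width: 0.0351
gripper_force: 0.0
```

Request:
{"name": "servo_tool", "arguments": {
  "newtons": 40,
  "steps": [
    {"tx": 0, "ty": 0, "tz": 0, "yaw": 0, "claw": 0.5},
    {"tx": 0, "ty": 0, "tz": 0, "yaw": 0, "claw": 0.5},
    {"tx": 0, "ty": 0, "tz": 0, "yaw": 0, "claw": 0.5},
    {"tx": 0, "ty": 0, "tz": 0, "yaw": 0, "claw": 0.5},
    {"tx": 0, "ty": 0, "tz": 0, "yaw": 0, "claw": 0.5}
  ]
}}

```text
time_s: 11.0
position: [0.4606, 0.2323, 0.0403]
tool_rot: [[0.084, 0.996, 0.0], [0.996, -0.084, 0.0], [0.0, 0.0, -1.0]]
ft_force: [-0.1, 0.2, -0.1]
grip_width: 0.0052
gripper_force: 0.0
```

The fingers closed on nothing, so I look.

Run:
```python
from h import *
a,_=snap('top','top3'); b,_=snap('side','side3')
o=np.hstack([cv2.resize(a[130:230,120:220],(400,400),interpolation=2),cv2.resize(b[110:190,255:335],(400,400),interpolation=2)]); cv2.imwrite('pics/c4.png',o[:,:,::-1])
```

```text
(no output)
```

View pics/c4.png

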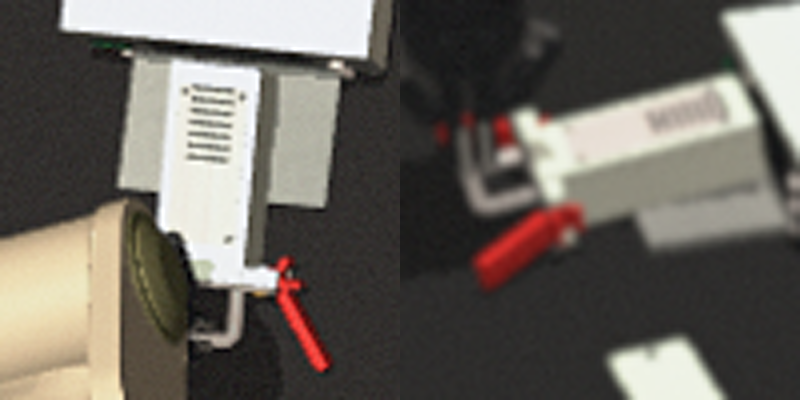

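Run:
```python
from m import *
M=np.array([.6595,.2122]);A=np.radians(-6.6);X=np.array([np.cos(A),np.sin(A)]);Y=np.array([-X[1],X[0]])
for tag in('top2','top3'):
    im,P,reg,white=measure(tag,(140,210,130,220))
    q=P[...,:2]-M; s=q@X*1000;t=q@Y*1000;z=P[...,2]*1000
    print(tag,[(b,round(float(np.median(z[(abs(t)<20)&(s>b)&(s<b+8)&white])),1)) for b in range(-160,-10,16)if ((abs(t)<20)&(s>b)&(s<b+8)&white).any()])
    k=(abs(t)<12)&(s<-175)&(s>-225)&(z>10)
    print('bar', s[k].min() if k.any() else 0,s[k].max() if k.any() else 0,np.median(z[k]) if k.any() else 0,k.sum(), np.round(s[k][::4]),np.round(z[k][::4]))
d=np.load('pics/side3.npz');P=pts('side',d['d']);
for tag in('side2','side3'):
    d=np.load(f'pics/{tag}.npz');P=pts('side',d['d']);q=P[...,:2]-M; s=q@X*1000;t=q@Y*1000;z=P[...,2]*1000
    k=(abs(t)<40)&(s<-170)&(s>-240)&(z>8)&(z<60)
    o=np.argsort(s[k]); print(tag,k.sum()); print(np.c_[s[k],t[k],z[k]][o][::max(1,k.sum()//25)].round().astype(int).tolist())
```

```text
top2 [(-160, 43.3), (-144, 45.8), (-128, 49.6), (-112, 50.9), (-96, 51.9), (-80, 54.5), (-64, 57.4), (-48, 59.4), (-32, 62.6), (-16, 60.0)]
bar -207.4571663979127 -198.406239483912 26.433468818620632 28 [-201. -200. -198. -203. -202. -206. -204.] [31. 29. 22. 27. 26. 27. 22.]
top3 [(-160, 43.3), (-144, 45.5), (-128, 48.7), (-112, 50.9), (-96, 52.1), (-80, 53.8), (-64, 57.4), (-48, 59.2), (-32, 61.5), (-16, 59.6)]
bar -224.88055018935412 -175.06880799189588 338.7892555378769 266 [-176. -175. -178. -178. -180. -180. -179. -182. -182. -185. -185. -184.
 -187. -186. -190. -189. -189. -192. -191. -194. -194. -193. -196. -196.
 -195. -198. -198. -197. -200. -200. -203. -202. -202. -205. -205. -204.
 -207. -207. -206. -210. -209. -208. -211. -210. -210. -214. -213. -212.
 -216. -215. -214. -218. -217. -217. -221. -220. -219. -223. -222. -221.
 -200. -199. -224. -223. -222. -202. -225.] [328. 330. 327. 338. 329. 334. 339. 333. 337. 336. 337. 338. 341. 336.
 339. 339. 343. 340. 340. 340. 342. 338. 340. 340. 343. 338. 339. 341.
 337. 341. 339. 339. 342. 339. 340. 337. 342. 341. 336. 341. 342. 
[... 526 characters left out ...]
, -26, 33], [-181, 24, 25], [-181, -27, 25], [-180, -22, 26], [-178, 25, 24], [-177, 26, 27], [-177, -23, 30], [-175, 17, 32], [-175, -28, 28], [-173, 28, 29], [-172, -31, 30], [-171, -30, 37]]
side3 89
[[-215, -4, 59], [-210, -10, 51], [-207, -11, 51], [-204, -14, 49], [-204, -8, 40], [-202, -11, 26], [-201, -7, 28], [-200, -15, 56], [-199, -15, 25], [-198, -11, 29], [-197, -6, 31], [-196, -14, 28], [-195, 1, 45], [-194, -8, 27], [-194, 13, 26], [-194, -13, 54], [-193, -34, 27], [-191, -16, 48], [-190, -21, 27], [-188, -24, 20], [-187, -21, 30], [-186, -7, 52], [-183, -19, 24], [-182, -7, 56], [-181, -28, 30], [-179, 20, 27], [-177, -26, 32], [-174, 26, 22], [-173, -22, 32], [-171, 24, 31]]
```

The module's centre of mass is behind the edge of the fold, so it has tipped about 7.7° with the handle end down. The bar is at z≈0.026 instead of 0.038. I grip it lower, lift it level and slide it further in.

Request:
{"name": "servo_tool", "arguments": {
  "newtons": 50,
  "steps": [
    {"tx": 0, "ty": 0, "tz": 0.4, "yaw": 0, "claw": 3.5},
    {"tx": 0, "ty": 0, "tz": 0, "yaw": 0, "claw": 3.5},
    {"tx": 0, "ty": 0, "tz": 0, "yaw": 0, "claw": 3.5},
    {"tx": 0, "ty": 0, "tz": 0, "yaw": 0, "claw": 3.5},
    {"tx": 0, "ty": 0, "tz": -0.8, "yaw": 0, "claw": 3.5},
    {"tx": 0, "ty": 0, "tz": -0.8, "yaw": 0, "claw": 3.5},
    {"tx": 0, "ty": 0, "tz": -0.2, "yaw": 0, "claw": 3.5},
    {"tx": 0, "ty": 0, "tz": 0, "yaw": 0, "claw": 0.5},
    {"tx": 0, "ty": 0, "tz": 0, "yaw": 0, "claw": 0.5},
    {"tx": 0, "ty": 0, "tz": 0, "yaw": 0, "claw": 0.5},
    {"tx": 0, "ty": 0, "tz": 0, "yaw": 0, "claw": 0.5},
    {"tx": 0, "ty": 0, "tz": 0, "yaw": 0, "claw": 0.5}
  ]
}}

```text
time_s: 12.3
position: [0.4608, 0.2324, 0.0265]
tool_rot: [[0.084, 0.996, 0.001], [0.996, -0.084, 0.0], [0.0, 0.001, -1.0]]
ft_force: [0.2, 0.4, 2.0]
grip_width: 0.005
gripper_force: 1.6
```

Run:
```python
from h import *
print(env.tcp_to_tips, env.observe()['ft_force'])
a,_=snap('top','top4'); b,_=snap('side','side4')
o=np.hstack([cv2.resize(a[180:230,150:200],(400,500),interpolation=2),cv2.resize(b[120:170,260:300],(400,500),interpolation=2)]); 
o=np.clip(o.astype(float)*1.6,0,255).astype(np.uint8)
cv2.imwrite('pics/c5.png',o[:,:,::-1])
```

```text
0.019 [0.21772237 0.43763531 1.9942212 ]
```

View pics/c5.png

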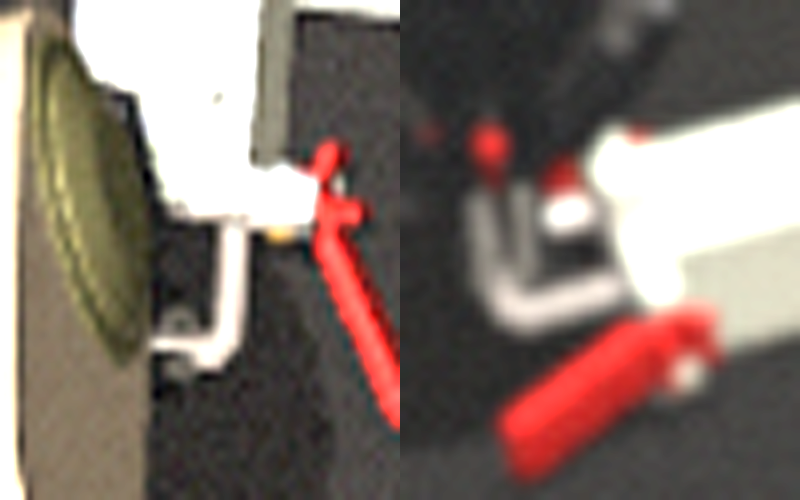

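In the top crop the fingertips straddle the bar, at (180,315) and (175,365), so the width reading runs low. I command full closure to get real grip force.

Request:
{"name": "servo_tool", "arguments": {
  "newtons": 50,
  "steps": [
    {"tx": 0, "ty": 0, "tz": 0, "yaw": 0, "claw": 0},
    {"tx": 0, "ty": 0, "tz": 0, "yaw": 0, "claw": 0},
    {"tx": 0, "ty": 0, "tz": 0, "yaw": 0, "claw": 0},
    {"tx": 0, "ty": 0, "tz": 0, "yaw": 0, "claw": 0}
  ]
}}

```text
time_s: 12.8
position: [0.4607, 0.2324, 0.0266]
tool_rot: [[0.084, 0.996, 0.001], [0.996, -0.084, 0.0], [0.0, 0.001, -1.0]]
ft_force: [-1.0, -0.6, 5.9]
grip_width: -0.0001
gripper_force: 2.8
```

Request:
{"name": "servo_tool", "arguments": {
  "steps": [
    {"tx": 0, "ty": 0, "tz": 0.4, "yaw": 0, "claw": 0},
    {"tx": 0, "ty": 0, "tz": 0.4, "yaw": 0, "claw": 0},
    {"tx": 0, "ty": 0, "tz": 0, "yaw": 0, "claw": 0}
  ]
}}

```text
time_s: 13.1
position: [0.4608, 0.2324, 0.0347]
tool_rot: [[0.084, 0.996, 0.001], [0.996, -0.084, 0.0], [0.0, 0.001, -1.0]]
ft_force: [0.8, 0.5, 0.3]
grip_width: -0.0001
gripper_force: 0.0
```

Run:
```python
from m import *
M=np.array([.6595,.2122]);A=np.radians(-6.6);X=np.array([np.cos(A),np.sin(A)]);Y=np.array([-X[1],X[0]])
snap('top','top5'); snap('side','side5')
for tag in('top4','top5'):
    im,P,reg,white=measure(tag,(140,210,130,220))
    q=P[...,:2]-M; s=q@X*1000;t=q@Y*1000;z=P[...,2]*1000
    print(tag,[(b,round(float(np.median(z[(t<0)&(t>-25)&(s>b)&(s<b+8)&white])),1)) for b in range(-160,-10,16)if ((t<0)&(t>-25)&(s>b)&(s<b+8)&white).any()])
d=np.load('pics/side5.npz');P=pts('side',d['d']);q=P[...,:2]-M; s=q@X*1000;t=q@Y*1000;z=P[...,2]*1000
k=(t>-22)&(t<20)&(s<-175)&(s>-225)&(z<60)
v,u=np.where(k); c=np.load('pics/side5.npz')['im'][k]
for r in list(zip(u,v,s[k].round(),t[k].round(),z[k].round(),c.tolist()))[::2]: print(*r)
```

```text
top4 [(-160, 42.9), (-144, 47.1), (-128, 48.4), (-112, 51.7), (-96, 53.3), (-80, 56.1), (-64, 59.4), (-48, 59.9), (-32, 60.5), (-16, 51.0)]
top5 [(-160, 45.3), (-144, 46.5), (-128, 47.6), (-112, 50.7), (-96, 50.9), (-80, 52.9), (-64, 58.4), (-48, 60.0), (-32, 61.9), (-16, 59.4)]
265 139 -210.0 4.0 58.0 [37, 26, 27]
273 140 -186.0 -10.0 59.0 [84, 76, 74]
267 141 -206.0 -9.0 57.0 [59, 57, 55]
271 141 -194.0 -17.0 60.0 [88, 84, 79]
273 141 -186.0 -7.0 53.0 [100, 97, 93]
266 142 -210.0 -9.0 54.0 [34, 34, 32]
268 142 -204.0 -16.0 57.0 [85, 81, 77]
270 142 -197.0 -15.0 56.0 [86, 82, 77]
272 142 -190.0 -13.0 53.0 [77, 74, 71]
266 143 -211.0 -15.0 54.0 [32, 33, 31]
268 143 -204.0 -14.0 52.0 [83, 80, 75]
270 143 -198.0 -16.0 53.0 [85, 81, 76]
272 143 -189.0 -5.0 44.0 [79, 75, 70]
274 143 -179.0 19.0 28.0 [91, 87, 83]
267 144 -208.0 -17.0 51.0 [52, 51, 47]
269 144 -200.0 -10.0 45.0 [92, 89, 83]
271 144 -194.0 -15.0 47.0 [88, 85, 79]
267 145 -207.0 -10.0 43.0 [59, 57, 54]
269 145 -201.0 -10.0 41.0 [96, 92, 86]
271 145 -195.0 -16.0 44.0 [83, 80, 75]
268 146 -204.0 -9.0 38.0 [98, 94, 88]
270 146 
[... 1401 characters left out ...]
0, 30, 28]
268 155 -205.0 -1.0 -3.0 [27, 27, 29]
270 155 -200.0 -8.0 -0.0 [27, 28, 27]
272 155 -192.0 -2.0 -5.0 [29, 30, 28]
274 155 -186.0 -10.0 -1.0 [28, 30, 29]
276 155 -179.0 -8.0 -3.0 [57, 30, 28]
263 156 -224.0 -10.0 2.0 [29, 30, 29]
265 156 -216.0 -5.0 -3.0 [29, 30, 28]
267 156 -211.0 -13.0 1.0 [29, 29, 28]
269 156 -203.0 -9.0 -3.0 [30, 29, 28]
271 156 -198.0 -20.0 4.0 [26, 27, 25]
273 156 -191.0 -14.0 -1.0 [28, 27, 27]
275 156 -185.0 -21.0 2.0 [67, 29, 28]
277 156 -178.0 -21.0 1.0 [156, 41, 39]
264 157 -221.0 -11.0 -2.0 [29, 30, 28]
266 157 -215.0 -18.0 2.0 [28, 28, 27]
268 157 -209.0 -21.0 2.0 [33, 32, 32]
271 157 -198.0 -16.0 -3.0 [28, 29, 29]
268 158 -209.0 -21.0 -2.0 [28, 28, 26]
```

Run:
```python
from h import *
for tag,c in(('side2',(.4665,.4223)),('side1',(.5762,.2223)),('top2',(.4665,.4223))):
    d=np.load(f'pics/{tag}.npz');P=pts(tag[:-1],d['d'])
    q=P[...,:2]-np.array(c); z=P[...,2]*1000
    k=(np.hypot(q[...,0],q[...,1])<.075)&(z>60)&(z<260)&(d['d']>0)
    print(tag,k.sum(),np.sort(z[k]).round()[:12], np.percentile(z[k],[5,25,50]) if k.any() else 0)
    if tag=='side2':
        for a in range(100,200,8):
            m=k&(z>=a)&(z<a+8)
            if m.any(): print(a,(q[m][:,0].min()*1000).round(),(q[m][:,0].max()*1000).round(),(q[m][:,1].min()*1000).round(),(q[m][:,1].max()*1000).round(),m.sum())
```

```text
side2 502 [171. 171. 172. 172. 172. 173. 175. 175. 176. 176. 176. 176.] [183.30973642 217.34168063 233.69471212]
164 -47.0 48.0 -15.0 1.0 3
172 -50.0 57.0 -21.0 5.0 14
180 -53.0 57.0 -23.0 12.0 22
188 -55.0 49.0 -18.0 7.0 18
196 -54.0 56.0 -19.0 8.0 21
side1 1173 [117. 118. 119. 120. 120. 120. 120. 120. 120. 120. 120. 121.] [127.0449659  149.96428626 164.26102677]
top2 336 [167. 171. 172. 172. 174. 175. 176. 176. 177. 177. 177. 177.] [178.86707524 216.41749058 228.39926491]
```

The depth image settles it: the open fingertips are at z≈0.170 while the reported TCP is 0.154. The real tips sit about 16 mm above the reported TCP when open and about 3 mm above it when shut, not 19 mm below. So I go lower, watching the force.

Request:
{"name": "servo_tool", "arguments": {
  "newtons": 50,
  "steps": [
    {"tx": 0, "ty": 0, "tz": 0, "yaw": 0, "claw": 3.5},
    {"tx": 0, "ty": 0, "tz": 0, "yaw": 0, "claw": 3.5},
    {"tx": 0, "ty": 0, "tz": 0, "yaw": 0, "claw": 3.5},
    {"tx": 0, "ty": 0, "tz": 0, "yaw": 0, "claw": 3.5},
    {"tx": 0, "ty": 0, "tz": -0.8, "yaw": 0, "claw": 3.5},
    {"tx": 0, "ty": 0, "tz": -0.8, "yaw": 0, "claw": 3.5},
    {"tx": 0, "ty": 0, "tz": -0.4, "yaw": 0, "claw": 3.5},
    {"tx": 0, "ty": 0, "tz": -0.3, "yaw": 0, "claw": 3.5},
    {"tx": 0, "ty": 0, "tz": -0.3, "yaw": 0, "claw": 3.5},
    {"tx": 0, "ty": 0, "tz": 0, "yaw": 0, "claw": 3.5}
  ]
}}

```text
time_s: 14.2
position: [0.4605, 0.2323, 0.0079]
tool_rot: [[0.084, 0.996, -0.001], [0.996, -0.084, -0.0], [-0.0, -0.001, -1.0]]
ft_force: [1.0, -0.3, 0.6]
grip_width: 0.0349
gripper_force: 0.0
```

No contact at a TCP of 8 mm, which fits. Closing now.

Request:
{"name": "servo_tool", "arguments": {
  "newtons": 50,
  "steps": [
    {"tx": 0, "ty": 0, "tz": 0, "yaw": 0, "claw": 0},
    {"tx": 0, "ty": 0, "tz": 0, "yaw": 0, "claw": 0},
    {"tx": 0, "ty": 0, "tz": 0, "yaw": 0, "claw": 0},
    {"tx": 0, "ty": 0, "tz": 0, "yaw": 0, "claw": 0},
    {"tx": 0, "ty": 0, "tz": 0, "yaw": 0, "claw": 0}
  ]
}}

```text
time_s: 14.7
position: [0.4606, 0.2322, 0.0084]
tool_rot: [[0.084, 0.996, 0.0], [0.996, -0.084, -0.0], [-0.0, 0.0, -1.0]]
ft_force: [0.3, -2.4, 2.3]
grip_width: 0.0078
gripper_force: 48.8
```

Gripped. I lift it level and slide it partly in.

Request:
{"name": "servo_tool", "arguments": {
  "steps": [
    {"tx": 0, "ty": 0, "tz": 0.5, "yaw": 0, "claw": 0},
    {"tx": 0, "ty": 0, "tz": 0.5, "yaw": 0, "claw": 0},
    {"tx": 0, "ty": 0, "tz": 0.35, "yaw": -0.6, "claw": 0},
    {"tx": 0.2, "ty": 0.1, "tz": 0, "yaw": -0.6, "claw": 0},
    {"tx": 0.4, "ty": 0.1, "tz": 0, "yaw": -0.6, "claw": 0},
    {"tx": 0.5, "ty": 0, "tz": 0, "yaw": 0, "claw": 0},
    {"tx": 0.5, "ty": -0.05, "tz": 0, "yaw": 0, "claw": 0},
    {"tx": 0.5, "ty": -0.05, "tz": 0, "yaw": 0, "claw": 0},
    {"tx": 0.5, "ty": -0.05, "tz": 0, "yaw": 0, "claw": 0},
    {"tx": 0.5, "ty": -0.05, "tz": 0, "yaw": 0, "claw": 0},
    {"tx": 0.2, "ty": 0, "tz": 0, "yaw": 0, "claw": 0},
    {"tx": 0, "ty": 0, "tz": 0, "yaw": 0, "claw": 0}
  ]
}}

```text
time_s: 15.9
position: [0.4943, 0.2322, 0.0217]
tool_rot: [[0.115, 0.993, 0.001], [0.993, -0.115, 0.0], [0.0, 0.001, -1.0]]
ft_force: [2.3, -0.2, -2.0]
grip_width: 0.0077
gripper_force: 48.8
```

Request:
{"name": "servo_tool", "arguments": {
  "steps": [
    {"tx": 0, "ty": 0, "tz": 0, "yaw": 0, "claw": 3.5},
    {"tx": 0, "ty": 0, "tz": 0, "yaw": 0, "claw": 3.5},
    {"tx": 0, "ty": 0, "tz": 0, "yaw": 0, "claw": 3.5},
    {"tx": 0, "ty": 0, "tz": 0, "yaw": 0, "claw": 3.5},
    {"tx": 0, "ty": 0, "tz": 0, "yaw": 0, "claw": 3.5}
  ]
}}

```text
time_s: 16.4
position: [0.4936, 0.2323, 0.0218]
tool_rot: [[0.115, 0.993, 0.0], [0.993, -0.115, 0.0], [0.0, 0.0, -1.0]]
ft_force: [-0.2, -0.8, -0.1]
grip_width: 0.0346
gripper_force: 0.0
```

```bash
cat > loc.py <<'E'
from m import *
def run(tag):
    M=np.array([.6595,.2122]);A=np.radians(-6.6);X=np.array([np.cos(A),np.sin(A)]);Y=np.array([-X[1],X[0]])
    snap('top',tag)
    im,P,reg,white=measure(tag,(140,215,130,220))
    q=P[...,:2]-M; s=q@X*1000;t=q@Y*1000;z=P[...,2]*1000
    w=white&(z>35)&(z<62)
    # case -y edge by sub-bins, and faceplate
    for b in range(-150,0,12):
        k=w&(s>b)&(s<b+12)
        if k.sum()>8: print(b,'t',t[k].min().round(1),t[k].max().round(1),'z',np.median(z[k&(t<5)]).round(1))
    k=w&(s<-5); print('smin face',np.percentile(s[k],.5))
    red=(im[...,0]>140)&(im[...,1]<70)&reg&(z>15)&(z<60)
    n,l,st,c=cv2.connectedComponentsWithStats(red.astype(np.uint8))
    for i in range(1,n):
        if st[i,4]>10:
            v,u=np.where(l==i); p=np.array([ray('top',a,b,.043)[:2] for a,b in zip(u,v)])-M; S=p@X*1000;T=p@Y*1000
            vx,vy,_,_=cv2.fitLine(np.c_[S,T].astype(np.float32),2,0,.01,.01).ravel(); o=np.argmin(S)
            print('red',st[i],'tip',S[o].round(1),T[o].round(1),'joint~',0.3+abs(np.arctan(vy/vx))*np.sign(T[o]*-vy/vx),)
E
python3 -c "
from loc import *
run('top6')"
```

```text
-138 t -940.4 -15.8 z 54.3
-126 t -943.6 -7.7 z 50.1
-114 t -943.6 1.4 z 51.3
-102 t -945.4 22.6 z 50.7
-90 t -28.4 32.8 z 51.0
-78 t -26.9 34.4 z 51.8
-66 t -28.4 34.6 z 51.3
-54 t -28.7 34.0 z 51.1
-42 t -26.9 34.4 z 51.2
-30 t -26.7 34.5 z 51.2
-18 t -27.8 34.2 z 50.5
-6 t -101.5 92.2 z 51.5
smin face -454.4135273645637
red [189 187  11  23  62] tip -181.8 -84.4 joint~ 0.8188823938369751
```

Level on the fold and let go, yaw about 0, about 3 mm to +y by camera. Regrip the bar and slide in with a slight -y trim.

Request:
{"name": "servo_tool", "arguments": {
  "newtons": 40,
  "steps": [
    {"tx": 0, "ty": 0, "tz": 0, "yaw": 0, "claw": 0},
    {"tx": 0, "ty": 0, "tz": 0, "yaw": 0, "claw": 0},
    {"tx": 0, "ty": 0, "tz": 0, "yaw": 0, "claw": 0},
    {"tx": 0, "ty": 0, "tz": 0, "yaw": 0, "claw": 0},
    {"tx": 0.4, "ty": -0.1, "tz": 0, "yaw": 0, "claw": 0},
    {"tx": 0.6, "ty": -0.1, "tz": 0, "yaw": 0, "claw": 0},
    {"tx": 0.6, "ty": -0.1, "tz": 0, "yaw": 0, "claw": 0},
    {"tx": 0.6, "ty": -0.1, "tz": 0, "yaw": 0, "claw": 0},
    {"tx": 0.6, "ty": -0.1, "tz": 0, "yaw": 0, "claw": 0},
    {"tx": 0.6, "ty": -0.1, "tz": 0, "yaw": 0, "claw": 0},
    {"tx": 0.6, "ty": -0.1, "tz": 0, "yaw": 0, "claw": 0},
    {"tx": 0, "ty": 0, "tz": 0, "yaw": 0, "claw": 0}
  ]
}}

```text
time_s: 17.65
position: [0.5353, 0.2251, 0.0219]
tool_rot: [[0.116, 0.993, 0.003], [0.993, -0.116, 0.0], [0.0, 0.003, -1.0]]
ft_force: [2.5, -0.2, 1.8]
grip_width: 0.0082
gripper_force: 39.3
```

Request:
{"name": "servo_tool", "arguments": {
  "steps": [
    {"tx": 0.6, "ty": -0.07, "tz": 0, "yaw": 0, "claw": 0},
    {"tx": 0.6, "ty": -0.07, "tz": 0, "yaw": 0, "claw": 0},
    {"tx": 0.6, "ty": -0.07, "tz": 0, "yaw": 0, "claw": 0},
    {"tx": 0.6, "ty": -0.07, "tz": 0, "yaw": 0, "claw": 0},
    {"tx": 0.6, "ty": -0.07, "tz": 0, "yaw": 0, "claw": 0},
    {"tx": 0.6, "ty": -0.07, "tz": 0, "yaw": 0, "claw": 0},
    {"tx": 0.6, "ty": -0.07, "tz": 0, "yaw": 0, "claw": 0},
    {"tx": 0.6, "ty": -0.07, "tz": 0, "yaw": 0, "claw": 0},
    {"tx": 0.6, "ty": -0.07, "tz": 0, "yaw": 0, "claw": 0},
    {"tx": 0.6, "ty": -0.07, "tz": 0, "yaw": 0, "claw": 0},
    {"tx": 0.2, "ty": -0.02, "tz": 0, "yaw": 0, "claw": 0},
    {"tx": 0, "ty": 0, "tz": 0, "yaw": 0, "claw": 0}
  ]
}}

```text
time_s: 18.85
position: [0.5961, 0.2181, 0.0218]
tool_rot: [[0.115, 0.993, 0.001], [0.993, -0.115, 0.0], [0.0, 0.001, -1.0]]
ft_force: [-1.1, -0.7, 3.3]
grip_width: 0.0085
gripper_force: 39.6
```

Request:
{"name": "servo_tool", "arguments": {
  "steps": [
    {"tx": 0.2, "ty": -0.02, "tz": 0, "yaw": 0, "claw": 0},
    {"tx": 0.2, "ty": -0.02, "tz": 0, "yaw": 0, "claw": 0},
    {"tx": 0.2, "ty": -0.03, "tz": 0, "yaw": 0, "claw": 0},
    {"tx": 0.2, "ty": -0.02, "tz": 0, "yaw": 0, "claw": 0},
    {"tx": 0.1, "ty": -0.01, "tz": 0, "yaw": 0, "claw": 0},
    {"tx": 0, "ty": 0, "tz": 0, "yaw": 0, "claw": 0}
  ]
}}

```text
time_s: 19.45
position: [0.6045, 0.2172, 0.0219]
tool_rot: [[0.115, 0.993, -0.0], [0.993, -0.115, 0.0], [0.0, -0.0, -1.0]]
ft_force: [-2.1, 0.6, 6.9]
grip_width: 0.0083
gripper_force: 39.7
```

```bash
python3 -c "
from loc import *
run('top7')" | grep -v ' t '
```

```text
smin face -454.6221921561078
red [193 148  13  23  68] tip -71.3 -86.0 joint~ 0.8478101372718811
```

Request:
{"name": "servo_tool", "arguments": {
  "steps": [
    {"tx": 0.1, "ty": -0.01, "tz": 0, "yaw": 0, "claw": 0},
    {"tx": 0.1, "ty": -0.01, "tz": 0, "yaw": 0, "claw": 0},
    {"tx": 0.1, "ty": -0.01, "tz": 0, "yaw": 0, "claw": 0},
    {"tx": 0, "ty": 0, "tz": 0, "yaw": 0, "claw": 0}
  ]
}}

```text
time_s: 19.9
position: [0.6074, 0.2169, 0.0219]
tool_rot: [[0.115, 0.993, -0.0], [0.993, -0.115, 0.0], [0.0, -0.0, -1.0]]
ft_force: [-3.1, -0.4, 4.3]
grip_width: 0.0083
gripper_force: 39.7
```

Request:
{"name": "servo_tool", "arguments": {
  "steps": [
    {"tx": 0.1, "ty": -0.01, "tz": 0, "yaw": 0, "claw": 0},
    {"tx": 0.05, "ty": -0.01, "tz": 0, "yaw": 0, "claw": 0},
    {"tx": 0, "ty": 0, "tz": 0, "yaw": 0, "claw": 0}
  ]
}}

```text
time_s: 20.2
position: [0.6089, 0.2167, 0.0218]
tool_rot: [[0.115, 0.993, -0.001], [0.993, -0.115, 0.0], [-0.0, -0.001, -1.0]]
ft_force: [-3.6, -0.4, 4.9]
grip_width: 0.0084
gripper_force: 39.7
```

Request:
{"name": "servo_tool", "arguments": {
  "steps": [
    {"tx": 0.1, "ty": -0.01, "tz": 0, "yaw": 0, "claw": 0},
    {"tx": 0, "ty": 0, "tz": 0, "yaw": 0, "claw": 0}
  ]
}}

```text
time_s: 20.4
position: [0.6099, 0.2166, 0.0218]
tool_rot: [[0.115, 0.993, -0.0], [0.993, -0.115, 0.0], [-0.0, -0.0, -1.0]]
ft_force: [-4.0, -0.3, 5.6]
grip_width: 0.0083
gripper_force: 39.7
```

Request:
{"name": "servo_tool", "arguments": {
  "steps": [
    {"tx": 0.1, "ty": -0.01, "tz": 0, "yaw": 0, "claw": 0},
    {"tx": 0, "ty": 0, "tz": 0, "yaw": 0, "claw": 0}
  ]
}}

```text
time_s: 20.6
position: [0.6109, 0.2165, 0.0218]
tool_rot: [[0.115, 0.993, -0.0], [0.993, -0.115, 0.0], [-0.0, -0.0, -1.0]]
ft_force: [-3.9, -0.3, 4.6]
grip_width: 0.0083
gripper_force: 39.7
```

Request:
{"name": "servo_tool", "arguments": {
  "steps": [
    {"tx": 0.1, "ty": -0.01, "tz": 0, "yaw": 0, "claw": 0},
    {"tx": 0, "ty": 0, "tz": 0, "yaw": 0, "claw": 0}
  ]
}}

```text
time_s: 20.8
position: [0.6119, 0.2164, 0.0219]
tool_rot: [[0.115, 0.993, -0.0], [0.993, -0.115, 0.0], [-0.0, -0.0, -1.0]]
ft_force: [-2.9, 0.4, 5.4]
grip_width: 0.0081
gripper_force: 39.7
```

Request:
{"name": "servo_tool", "arguments": {
  "steps": [
    {"tx": 0.1, "ty": -0.01, "tz": 0, "yaw": 0, "claw": 0},
    {"tx": 0, "ty": 0, "tz": 0, "yaw": 0, "claw": 0}
  ]
}}

```text
time_s: 21.0
position: [0.6123, 0.2164, 0.0219]
tool_rot: [[0.115, 0.993, -0.002], [0.993, -0.115, -0.0], [-0.0, -0.002, -1.0]]
ft_force: [-5.7, 1.2, 6.6]
grip_width: 0.0083
gripper_force: 39.9
```

Request:
{"name": "servo_tool", "arguments": {
  "steps": [
    {"tx": 0.1, "ty": -0.01, "tz": 0, "yaw": 0, "claw": 0},
    {"tx": 0, "ty": 0, "tz": 0, "yaw": 0, "claw": 0}
  ]
}}

```text
time_s: 21.2
position: [0.6124, 0.2164, 0.0218]
tool_rot: [[0.115, 0.993, -0.004], [0.993, -0.115, -0.0], [-0.001, -0.004, -1.0]]
ft_force: [-10.1, -0.3, 8.9]
grip_width: 0.0084
gripper_force: 40.2
```

The connector is met: the position has stalled and the force is climbing, at 10 N. I ease off, let go and rise, then measure the levers.

Request:
{"name": "servo_tool", "arguments": {
  "steps": [
    {"tx": -0.1, "ty": 0.01, "tz": 0, "yaw": 0, "claw": 0},
    {"tx": 0, "ty": 0, "tz": 0, "yaw": 0, "claw": 3.5},
    {"tx": 0, "ty": 0, "tz": 0, "yaw": 0, "claw": 3.5},
    {"tx": 0, "ty": 0, "tz": 0, "yaw": 0, "claw": 3.5},
    {"tx": 0, "ty": 0, "tz": 0, "yaw": 0, "claw": 3.5},
    {"tx": 0, "ty": 0, "tz": 2, "yaw": 0, "claw": 3.5},
    {"tx": 0, "ty": 0, "tz": 4, "yaw": 0, "claw": 3.5},
    {"tx": 0, "ty": 0, "tz": 4, "yaw": 0, "claw": 0},
    {"tx": -1, "ty": 4, "tz": 0, "yaw": 0, "claw": 0},
    {"tx": -1, "ty": 4, "tz": 0, "yaw": 0, "claw": 0},
    {"tx": -1, "ty": 4, "tz": 0, "yaw": 0, "claw": 0},
    {"tx": -1, "ty": 3, "tz": 0, "yaw": 0, "claw": 0},
    {"tx": 0, "ty": 0, "tz": 0, "yaw": 0, "claw": 0},
    {"tx": 0, "ty": 0, "tz": 0, "yaw": 0, "claw": 0}
  ]
}}

```text
time_s: 22.6
position: [0.5729, 0.3665, 0.1215]
tool_rot: [[0.114, 0.993, -0.0], [0.993, -0.114, -0.0], [-0.0, 0.0, -1.0]]
ft_force: [-0.0, -1.0, 0.2]
grip_width: 0.0001
gripper_force: 0.0
```

Run:
```python
from loc import *
run('top8'); im,_=snap('side','side8'); a=np.load('pics/top8.npz')['im']
d=np.load('pics/side8.npz');P=pts('side',d['d']); p=env.observe()['position']; q=P[...,:2]-p[:2]; k=(np.hypot(q[...,0],q[...,1])<.04)&(P[...,2]>.08)
print(p,'tip z',np.sort(P[...,2][k])[:8].round(3))
o=np.hstack([cv2.resize(a[110:210,110:210],(400,400),interpolation=2),cv2.resize(im[90:190,250:350],(400,400),interpolation=2)]); cv2.imwrite('pics/c6.png',o[:,:,::-1])
```

```text
-54 t -26.5 29.2 z 41.0
-42 t -27.9 31.0 z 42.0
-30 t -27.1 30.6 z 42.9
-18 t -50.8 54.7 z 53.3
-6 t -101.9 106.6 z 50.9
smin face -455.41730614640653
red [140 145  16  16  45] tip -59.2 93.9 joint~ 0.982773768901825
red [194 145  12  23  67] tip -62.8 -85.1 joint~ 0.8334033370018006
[0.57356619 0.36522067 0.12163822] tip z [0.125 0.127 0.128 0.129 0.129 0.13  0.131 0.132]
```

View pics/c6.png

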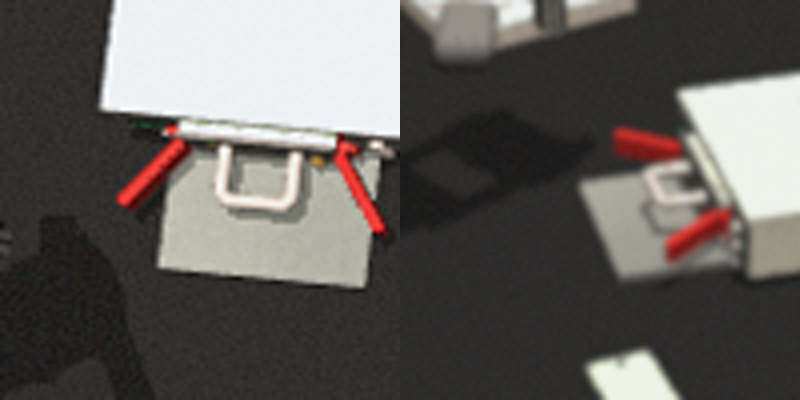

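The module is against the connector, the handle clear, levers out at about 0.98 (crop 120,200) and 0.83 (crop 380,230). I work out the waypoints for pushing the levers.

```bash
cat > way.py <<'E'
import numpy as np
Mt=np.array([662.7,211.8]);A=np.radians(-6.6);X=np.array([np.cos(A),np.sin(A)]);Y=np.array([-X[1],X[0]])
def way(side,j,r=60,gap=0):
    a=j-.3; ps=-4.5+6.5*np.clip((.7-j)/.7,0,1)
    d=np.array([-np.cos(a),np.sin(a)]);n=np.array([np.sin(a),np.cos(a)])
    s,t=np.array([ps,50])+r*d+(4.5+11*np.cos(a)+7*abs(np.sin(a))+gap)*n
    return Mt+s*X+side*t*Y
if __name__=='__main__':
    for side in(1,-1):
        p=way(side,1.0,gap=15); print(side,'approach',p.round(1))
        for j in(1,.85,.7,.55,.4,.25,.1,0,-.04):
            w=way(side,j); print(j,w.round(1),'d cm',((w-p)/10).round(2)); p=w
E
python3 way.py
```

```text
1 approach [646.4 327.9]
1 [635.5 317.6] d cm [-1.09 -1.03]
0.85 [627.6 312.8] d cm [-0.79 -0.48]
0.7 [620.3 306.7] d cm [-0.73 -0.62]
0.55 [615.3 299. ] d cm [-0.5  -0.76]
0.4 [611.6 290.2] d cm [-0.38 -0.88]
0.25 [609.3 281.2] d cm [-0.23 -0.9 ]
0.1 [608.3 272.9] d cm [-0.1  -0.83]
0 [608.3 267. ] d cm [ 0.   -0.59]
-0.04 [608.1 264.6] d cm [-0.02 -0.24]
-1 approach [620.4 102.5]
1 [612.1 115. ] d cm [-0.83  1.25]
0.85 [605.5 121.5] d cm [-0.66  0.65]
0.7 [599.8 129.1] d cm [-0.57  0.77]
0.55 [596.7 137.7] d cm [-0.31  0.86]
0.4 [595.  147.1] d cm [-0.17  0.94]
0.25 [594.8 156.4] d cm [-0.02  0.93]
0.1 [595.8 164.8] d cm [0.1  0.83]
0 [597.1 170.5] d cm [0.13 0.57]
-0.04 [597.5 172.8] d cm [0.03 0.23]
```

Request:
{"name": "servo_tool", "arguments": {
  "steps": [
    {"tx": 2.7, "ty": -1.2, "tz": 0, "yaw": 0, "claw": 0},
    {"tx": 2.7, "ty": -1.2, "tz": 0, "yaw": 0, "claw": 0},
    {"tx": 0, "ty": 0, "tz": -4, "yaw": 0, "claw": 0},
    {"tx": 0, "ty": 0, "tz": -3.5, "yaw": 0, "claw": 0},
    {"tx": 0, "ty": 0, "tz": -2, "yaw": 0, "claw": 0},
    {"tx": 0, "ty": 0, "tz": -0.9, "yaw": 0, "claw": 0},
    {"tx": -0.1, "ty": -0.4, "tz": 0, "yaw": 0, "claw": 0},
    {"tx": -0.1, "ty": -0.4, "tz": 0, "yaw": 0, "claw": 0},
    {"tx": -0.1, "ty": -0.4, "tz": 0, "yaw": 0, "claw": 0},
    {"tx": -0.1, "ty": -0.4, "tz": 0, "yaw": 0, "claw": 0},
    {"tx": -0.1, "ty": -0.4, "tz": 0, "yaw": 0, "claw": 0},
    {"tx": -0.1, "ty": -0.4, "tz": 0, "yaw": 0, "claw": 0},
    {"tx": -0.1, "ty": -0.4, "tz": 0, "yaw": 0, "claw": 0}
  ]
}}

```text
time_s: 24.0
position: [0.62, 0.314, 0.0179]
tool_rot: [[0.115, 0.993, 0.0], [0.993, -0.115, 0.0], [0.0, 0.0, -1.0]]
ft_force: [0.3, 1.0, 0.4]
grip_width: 0.0002
gripper_force: 0.4
```

Request:
{"name": "servo_tool", "arguments": {
  "steps": [
    {"tx": -0.1, "ty": -0.4, "tz": 0, "yaw": 0, "claw": 0},
    {"tx": -0.1, "ty": -0.4, "tz": 0, "yaw": 0, "claw": 0},
    {"tx": -0.1, "ty": -0.4, "tz": 0, "yaw": 0, "claw": 0},
    {"tx": -0.1, "ty": -0.4, "tz": 0, "yaw": 0, "claw": 0},
    {"tx": -0.1, "ty": -0.4, "tz": 0, "yaw": 0, "claw": 0},
    {"tx": -0.1, "ty": -0.4, "tz": 0, "yaw": 0, "claw": 0},
    {"tx": 0, "ty": 0, "tz": 0, "yaw": 0, "claw": 0}
  ]
}}

```text
time_s: 24.7
position: [0.6145, 0.29, 0.0178]
tool_rot: [[0.115, 0.993, 0.001], [0.993, -0.115, 0.001], [0.001, 0.001, -1.0]]
ft_force: [3.0, 2.6, -1.1]
grip_width: 0.0002
gripper_force: 1.6
```

Request:
{"name": "servo_tool", "arguments": {
  "steps": [
    {"tx": -0.1, "ty": -0.3, "tz": 0, "yaw": 0, "claw": 0},
    {"tx": -0.1, "ty": -0.3, "tz": 0, "yaw": 0, "claw": 0},
    {"tx": -0.1, "ty": -0.3, "tz": 0, "yaw": 0, "claw": 0},
    {"tx": -0.1, "ty": -0.3, "tz": 0, "yaw": 0, "claw": 0},
    {"tx": 0, "ty": 0, "tz": 0, "yaw": 0, "claw": 0}
  ]
}}

```text
time_s: 25.2
position: [0.6109, 0.2787, 0.0184]
tool_rot: [[0.115, 0.993, 0.003], [0.993, -0.115, 0.001], [0.002, 0.002, -1.0]]
ft_force: [2.2, 4.5, 1.1]
grip_width: -0.0
gripper_force: 2.3
```

Request:
{"name": "servo_tool", "arguments": {
  "steps": [
    {"tx": -0.05, "ty": -0.25, "tz": 0, "yaw": 0, "claw": 0},
    {"tx": -0.05, "ty": -0.25, "tz": 0, "yaw": 0, "claw": 0},
    {"tx": -0.05, "ty": -0.25, "tz": 0, "yaw": 0, "claw": 0},
    {"tx": 0, "ty": 0, "tz": 0, "yaw": 0, "claw": 0}
  ]
}}

```text
time_s: 25.6
position: [0.6093, 0.2715, 0.0184]
tool_rot: [[0.115, 0.993, 0.003], [0.993, -0.115, 0.002], [0.002, 0.002, -1.0]]
ft_force: [2.6, 6.1, 2.0]
grip_width: 0.0001
gripper_force: 2.7
```

Request:
{"name": "servo_tool", "arguments": {
  "steps": [
    {"tx": 0, "ty": -0.2, "tz": 0, "yaw": 0, "claw": 0},
    {"tx": 0, "ty": -0.2, "tz": 0, "yaw": 0, "claw": 0},
    {"tx": 0, "ty": -0.1, "tz": 0, "yaw": 0, "claw": 0},
    {"tx": 0, "ty": 0, "tz": 0, "yaw": 0, "claw": 0}
  ]
}}

```text
time_s: 26.0
position: [0.6095, 0.268, 0.0186]
tool_rot: [[0.115, 0.993, 0.004], [0.993, -0.115, 0.004], [0.004, 0.003, -1.0]]
ft_force: [3.1, 12.7, 0.0]
grip_width: -0.0002
gripper_force: 5.8
```

Request:
{"name": "servo_tool", "arguments": {
  "steps": [
    {"tx": 0, "ty": -0.15, "tz": 0, "yaw": 0, "claw": 0},
    {"tx": 0, "ty": -0.15, "tz": 0, "yaw": 0, "claw": 0},
    {"tx": 0, "ty": 0, "tz": 0, "yaw": 0, "claw": 0}
  ]
}}

```text
time_s: 26.3
position: [0.6096, 0.2673, 0.0187]
tool_rot: [[0.114, 0.993, 0.005], [0.993, -0.114, 0.008], [0.009, 0.004, -1.0]]
ft_force: [5.1, 23.4, -1.3]
grip_width: -0.0001
gripper_force: 11.3
```

The left lever stalled at the predicted closed position, so it is in. Now the right one.

Request:
{"name": "servo_tool", "arguments": {
  "steps": [
    {"tx": 0, "ty": 0.7, "tz": 0, "yaw": 0, "claw": 0},
    {"tx": 0, "ty": 0.7, "tz": 0, "yaw": 0, "claw": 0},
    {"tx": 0, "ty": 0.3, "tz": 3, "yaw": 0, "claw": 0},
    {"tx": 0, "ty": 0, "tz": 4, "yaw": 0, "claw": 0},
    {"tx": 0, "ty": 0, "tz": 3, "yaw": 0, "claw": 0},
    {"tx": -0.2, "ty": -3.7, "tz": 0, "yaw": 0, "claw": 0},
    {"tx": -0.2, "ty": -3.7, "tz": 0, "yaw": 0, "claw": 0},
    {"tx": -0.2, "ty": -3.7, "tz": 0, "yaw": 0, "claw": 0},
    {"tx": -0.2, "ty": -3.7, "tz": 0, "yaw": 0, "claw": 0},
    {"tx": -0.2, "ty": -3.7, "tz": 0, "yaw": 0, "claw": 0},
    {"tx": 0, "ty": 0, "tz": 0, "yaw": 0, "claw": 0},
    {"tx": 0, "ty": 0, "tz": -4, "yaw": 0, "claw": 0},
    {"tx": 0, "ty": 0, "tz": -4, "yaw": 0, "claw": 0},
    {"tx": 0, "ty": 0, "tz": -2, "yaw": 0, "claw": 0},
    {"tx": 0, "ty": 0, "tz": 0, "yaw": 0, "claw": 0}
  ]
}}

```text
time_s: 27.8
position: [0.5968, 0.0951, 0.0149]
tool_rot: [[0.115, 0.993, -0.006], [0.993, -0.115, -0.0], [-0.001, -0.006, -1.0]]
ft_force: [-0.9, -0.1, 0.0]
grip_width: 0.0003
gripper_force: 0.0
```

Request:
{"name": "servo_tool", "arguments": {
  "steps": [
    {"tx": 0, "ty": 0.4, "tz": 0.1, "yaw": 0, "claw": 0},
    {"tx": 0, "ty": 0.4, "tz": 0.1, "yaw": 0, "claw": 0},
    {"tx": 0, "ty": 0.4, "tz": 0, "yaw": 0, "claw": 0},
    {"tx": 0, "ty": 0.4, "tz": 0, "yaw": 0, "claw": 0},
    {"tx": 0, "ty": 0.4, "tz": 0, "yaw": 0, "claw": 0},
    {"tx": 0, "ty": 0.4, "tz": 0, "yaw": 0, "claw": 0},
    {"tx": 0, "ty": 0.4, "tz": 0, "yaw": 0, "claw": 0},
    {"tx": 0, "ty": 0.4, "tz": 0, "yaw": 0, "claw": 0},
    {"tx": 0, "ty": 0.4, "tz": 0, "yaw": 0, "claw": 0},
    {"tx": 0, "ty": 0.4, "tz": 0, "yaw": 0, "claw": 0},
    {"tx": 0, "ty": 0.4, "tz": 0, "yaw": 0, "claw": 0},
    {"tx": 0, "ty": 0.4, "tz": 0, "yaw": 0, "claw": 0},
    {"tx": 0, "ty": 0.4, "tz": 0, "yaw": 0, "claw": 0},
    {"tx": 0, "ty": 0, "tz": 0, "yaw": 0, "claw": 0}
  ]
}}

```text
time_s: 29.2
position: [0.5985, 0.1473, 0.0197]
tool_rot: [[0.115, 0.993, 0.0], [0.993, -0.115, 0.0], [0.0, 0.0, -1.0]]
ft_force: [-0.3, 0.1, -0.9]
grip_width: 0.0003
gripper_force: 0.0
```

Request:
{"name": "servo_tool", "arguments": {
  "steps": [
    {"tx": 0, "ty": 0.3, "tz": -0.1, "yaw": 0, "claw": 0},
    {"tx": 0, "ty": 0.3, "tz": 0, "yaw": 0, "claw": 0},
    {"tx": 0, "ty": 0.3, "tz": 0, "yaw": 0, "claw": 0},
    {"tx": 0, "ty": 0.3, "tz": 0, "yaw": 0, "claw": 0},
    {"tx": 0, "ty": 0.3, "tz": 0, "yaw": 0, "claw": 0},
    {"tx": 0, "ty": 0, "tz": 0, "yaw": 0, "claw": 0}
  ]
}}

```text
time_s: 29.8
position: [0.5985, 0.1622, 0.0187]
tool_rot: [[0.115, 0.993, -0.0], [0.993, -0.115, 0.0], [0.0, -0.0, -1.0]]
ft_force: [-0.1, 0.7, 0.2]
grip_width: 0.0001
gripper_force: 0.0
```

Request:
{"name": "servo_tool", "arguments": {
  "steps": [
    {"tx": 0, "ty": 0.3, "tz": 0, "yaw": 0, "claw": 0},
    {"tx": 0, "ty": 0.25, "tz": 0, "yaw": 0, "claw": 0},
    {"tx": 0, "ty": 0.2, "tz": 0, "yaw": 0, "claw": 0},
    {"tx": 0, "ty": 0.1, "tz": 0, "yaw": 0, "claw": 0},
    {"tx": 0, "ty": 0, "tz": 0, "yaw": 0, "claw": 0}
  ]
}}

```text
time_s: 30.3
position: [0.5988, 0.17, 0.0188]
tool_rot: [[0.115, 0.993, 0.0], [0.993, -0.115, -0.0], [-0.0, 0.0, -1.0]]
ft_force: [1.1, -5.0, 0.7]
grip_width: -0.0
gripper_force: 1.7
```

Run:
```python
from loc import *
run('top9'); im,_=snap('side','side9'); a=np.load('pics/top9.npz')['im']
o=np.hstack([cv2.resize(a[120:190,120:220],(400,280),interpolation=2),cv2.resize(im[105:175,255:355],(400,280),interpolation=2)]); cv2.imwrite('pics/c7.png',o[:,:,::-1])
```

```text
smin face -454.21164561925895
```

View pics/c7.png

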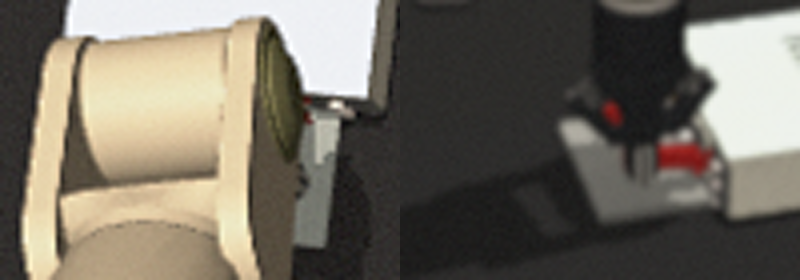

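The finger is on the right lever, which has already swung most of the way in. I push on until it stalls.

Request:
{"name": "servo_tool", "arguments": {
  "steps": [
    {"tx": 0, "ty": 0.15, "tz": 0, "yaw": 0, "claw": 0},
    {"tx": 0, "ty": 0.15, "tz": 0, "yaw": 0, "claw": 0},
    {"tx": 0, "ty": 0, "tz": 0, "yaw": 0, "claw": 0}
  ]
}}

```text
time_s: 30.7
position: [0.5987, 0.1729, 0.0188]
tool_rot: [[0.115, 0.993, 0.0], [0.993, -0.115, -0.001], [-0.001, 0.0, -1.0]]
ft_force: [1.6, -5.2, 0.7]
grip_width: 0.0001
gripper_force: 2.3
```

Request:
{"name": "servo_tool", "arguments": {
  "steps": [
    {"tx": 0, "ty": 0.15, "tz": 0, "yaw": 0, "claw": 0},
    {"tx": 0, "ty": 0.15, "tz": 0, "yaw": 0, "claw": 0},
    {"tx": 0, "ty": 0, "tz": 0, "yaw": 0, "claw": 0}
  ]
}}

```text
time_s: 31.0
position: [0.5987, 0.1754, 0.0188]
tool_rot: [[0.115, 0.993, 0.0], [0.993, -0.115, -0.001], [-0.001, 0.0, -1.0]]
ft_force: [0.4, -7.6, 0.9]
grip_width: 0.0
gripper_force: 3.2
```

Request:
{"name": "servo_tool", "arguments": {
  "steps": [
    {"tx": 0, "ty": 0.15, "tz": 0, "yaw": 0, "claw": 0},
    {"tx": 0, "ty": 0.15, "tz": 0, "yaw": 0, "claw": 0},
    {"tx": 0, "ty": 0, "tz": 0, "yaw": 0, "claw": 0}
  ]
}}

```text
time_s: 31.3
position: [0.599, 0.1764, 0.0188]
tool_rot: [[0.116, 0.993, -0.0], [0.993, -0.116, -0.005], [-0.005, 0.0, -1.0]]
ft_force: [1.2, -18.0, 2.1]
grip_width: 0.0004
gripper_force: 7.9
```

Request:
{"name": "servo_tool", "arguments": {
  "steps": [
    {"tx": 0, "ty": -0.7, "tz": 0, "yaw": 0, "claw": 0},
    {"tx": 0, "ty": -0.8, "tz": 0, "yaw": 0, "claw": 0},
    {"tx": 0, "ty": 0, "tz": 3, "yaw": 0, "claw": 0},
    {"tx": 0, "ty": 0, "tz": 4, "yaw": 0, "claw": 0},
    {"tx": -1, "ty": 2, "tz": 4, "yaw": 0, "claw": 0},
    {"tx": -1, "ty": 4.5, "tz": 0, "yaw": 0, "claw": 0},
    {"tx": -1, "ty": 4.5, "tz": 0, "yaw": 0, "claw": 0},
    {"tx": -1, "ty": 4.5, "tz": 0, "yaw": 0, "claw": 0},
    {"tx": -1, "ty": 4.5, "tz": 0, "yaw": 0, "claw": 0},
    {"tx": 0, "ty": 2, "tz": 0, "yaw": 0, "claw": 0},
    {"tx": 0, "ty": 0, "tz": 0, "yaw": 0, "claw": 0}
  ]
}}

```text
time_s: 32.4
position: [0.5473, 0.3872, 0.1283]
tool_rot: [[0.111, 0.994, -0.001], [0.994, -0.111, 0.001], [0.001, -0.001, -1.0]]
ft_force: [-0.3, -0.3, 0.6]
grip_width: 0.0
gripper_force: 0.0
```

Run:
```python
from loc import *
run('top10'); a=np.load('pics/top10.npz')['im']
# handle bar front edge vs before (same camera): rows of bar
M=np.array([.6595,.2122]);A=np.radians(-6.6);X=np.array([np.cos(A),np.sin(A)]);Y=np.array([-X[1],X[0]])
f,cx,cy,T=K('top')
for tag in('top8','top10'):
    im=np.load(f'pics/{tag}.npz')['im'].astype(int); 
    v,u=np.mgrid[140:175,140:215]; v=v.ravel();u=u.ravel()
    p=np.array([ray('top',x,y,.043)[:2] for x,y in zip(u,v)])-M; s=p@X*1000;t=p@Y*1000; g=im[v,u].min(1)
    k=(abs(t)<14)&(s>-75)&(s<-15)
    b=k&(g>185); print(tag,'bar s median',np.median(s[b]),s[b].min(),s[b].max(),b.sum(), 'prof',[(q,int(g[k&(abs(s-q)<2)].mean())) for q in range(-70,-16,4)])
cv2.imwrite('pics/c8.png',cv2.resize(a[120:190,120:220],(800,560),interpolation=2)[:,:,::-1])
```

```text
-54 t -25.8 26.0 z 42.2
-42 t -28.4 31.0 z 40.6
-30 t -27.2 30.9 z 40.5
-18 t -26.9 30.1 z 41.8
-6 t -84.5 106.7 z 53.1
smin face -455.6276330669196
red [154 143   9  22  61] tip -65.1 33.6 joint~ -0.042399150133132946
red [182 146  15  21  51] tip -65.2 -28.7 joint~ -0.07761804461479188
top8 bar s median -50.2415089747166 -53.32719768743626 -47.15473098569006 23 prof [(-70, 171), (-66, 172), (-62, 131), (-58, 104), (-54, 169), (-50, 227), (-46, 179), (-42, 160), (-38, 168), (-34, 167), (-30, 164), (-26, 168), (-22, 125), (-18, 80)]Traceback (most recent call last):
  File "<stdin>", line 9, in <module>
  File "h.py", line 11, in ray
    f,cx,cy,T=K(n); r=T[:3,:3]@np.array([(u-cx)/f,(v-cy)/f,1]); return T[:3,3]+r*(z-T[2,3])/r[2]
              ~^^^
  File "h.py", line 6, in K
    m=env.camera_model(n); f=200/np.tan(np.radians(m['fovy']/2)); return f,m['cx'],m['cy'],np.array(m['T'])
ValueError: time passes only in moves, steps and waits
```

Both levers read about 0. I check the bar position for full depth.

Run:
```python
from h import *
M=np.array([.6595,.2122]);A=np.radians(-6.6);X=np.array([np.cos(A),np.sin(A)]);Y=np.array([-X[1],X[0]])
f,cx,cy,T=K('top')
v,u=np.mgrid[140:175,140:215]; v=v.ravel();u=u.ravel()
r=np.c_[(u-cx)/f,(v-cy)/f,np.ones(len(u))]@T[:3,:3].T
p=(T[:3,3]+r*((.043-T[2,3])/r[:,2])[:,None])[:,:2]-M; s=p@X*1000;t=p@Y*1000
for tag in('top8','top10'):
    g=np.load(f'pics/{tag}.npz')['im'].astype(int)[v,u].min(1); k=(abs(t)<14)&(s>-70)&(s<-25); b=k&(g>185)
    print(tag,'bar s',np.median(s[b]),s[b].min(),s[b].max(),b.sum())
    b=(g>190)&(s>-45)&(s<-25); print('posts t',np.median(t[b&(t>0)]),np.median(t[b&(t<0)]))
a=np.load('pics/top10.npz')['im']; cv2.imwrite('pics/c8.png',cv2.resize(a[120:190,120:220],(800,560),interpolation=2)[:,:,::-1])
```

```text
top8 bar s -50.24150897471661 -53.32719768743626 -47.154730985690065 23
posts t 26.463729645929828 -23.28613377658724
top10 bar s -44.066863143468176 -47.154730985690065 -40.977904870754955 23
posts t 24.937201225068804 -20.479733272619757
```

View pics/c8.png

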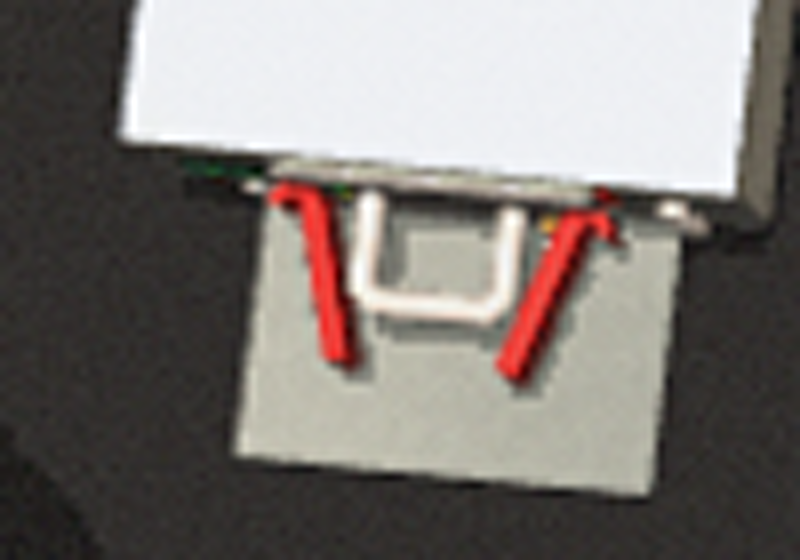

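The bar has moved in 6.2 mm, which puts the module centre at about 72.9 mm. Both levers lean inward by about 0.3 rad, fully in, and the arm is clear. I hand it in.

```bash
python3 -c "
from rig import env
print(env.close_job())"
```

```text
the job is handed in; nothing more can be done
None
```

The job is handed in, but no verdict came back: by my last camera measurement the drive module is fully home (centre about 72.9 mm inside the mouth), both levers are fully in, the gripper is clear, and I saw no contact with the blank panel, slide box or canister.

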